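# Clear the assembly bench: tip out the nuts, nest the cups, slide the box to the mat

### The arm

A 7-joint arm with a two-finger parallel gripper is mounted at the origin on the work surface. World frame = base frame: x ahead of the robot, y to its left, z up, the work surface at z = 0. Lengths are in m, angles in rad, forces in N, time in s.
With the tool pointing down it reaches from about 0.4 to 0.875 m from the base axis. Payload 6.5 kg.
Tool frame: the origin (TCP) lies at the very end of the fingers, on their centre line; the grasp point (between the pads) lies 19 mm behind it; z points along the fingers, y is the line along which they close (so a half turn about z gives the same grasp; the last joint's range is limited). The gripper opens to 88 mm and grips with 3 to 60 N. Pads are 18 mm wide; open, the fingers measure 123 mm over their backs; the gripper's body (75 mm by 187 mm) begins 45 mm behind the grasp point.
Start: joints at [-1.227, 0.536, -0.004, 1.538, 0.003, 1.067, -0.071], TCP at [0.259, 0.596, 0.239] pointing down, gripper open.
Joint ranges: [-2.7, 2.7], [-0.37, 2.16], [-1.27, 1.26], [0.24, 2.4], [-1.31, 4.45], [0.19, 1.91], [-2.76, 2.76]. Speed limits (rad/s): [2.39, 2.39, 3.14, 3.14, 3.14, 3.14, 3.14].

### API

Orientations are given as a 3x3 rotation matrix whose columns are the frame's x, y, z axes.
In Python, from rig import bot gives the robot as it stands.
- The arm moves only by the tool drive_tool, never from a script. Its argument "commands" is a list of rows, each a list of 7 numbers: the shift along the tool's x, y, z scaled (see below), then the turn, a rotation vector about the tool's x, y, z scaled (see below), then the opening, from 0 (shut) to 1 (fully open). A call has 1 to 5 rows; each row shifts and turns the commanded pose from where the row before left it, along the tool's axes as they then stand; what a row does not reach is not made up. The controller multiplies each number of a shift by 0.1 m and each number of a turn by pi/2 rad. A row lasts 1/8 s, in which the tool goes at most 62.5 mm and 10.7 degrees, less where a joint would pass 70% of its speed; a pose out of reach is approached as far as the arm can. A call with a number of a shift or a turn outside -1 to 1 is refused whole. A call with a gripper value outside its range is refused whole. The fingers move at their own pace and stop on an object; "newtons" is the grip in N (left out, the last holds). Time passes only in rows, so rows that do not move let the fingers close. It gives the time, the measured TCP pose, the force, the opening and the grip force at its end, in the units of the state.
- bot.get_state(): the state, without advancing time (a new reading comes with each control period).
- bot.snapshot(name): name is "scene" or "side" or "wrist"; returns the picture (384x512x3 uint8, red, green, blue); there is no depth.
- bot.get_calibration(name): a dict with "fx", "fy", "cx", "cy" (pixels), "position" and "attitude" of the camera in the world; the wrist camera has in their place "mount" (4x4, takes a point from camera to tool coordinates, whose origin is the TCP and whose axes are the flange's). Camera axes: x right, y down, z forward; pixel columns grow to the right and rows downward; lengths in m; the calibration is good to about 2 mm. A picture is of the moment at which its call begins: read the wrist's pose just before it. get_calibration takes no time and is no camera call.
- bot.job_done(): hands the job in; it is judged then, once.
The state is a dict: "t": time; "joint_pos": joint angles; "joint_vel": joint speeds; "effort": joint torques, N m; "eef_pos": TCP position; "tool_rot": TCP orientation; "ft_force": force on the tool from outside, world axes, zero at the start; "moment": the same for the moment, N m; "finger_gap": finger opening in m; "grip_force": force on a finger pad.
Only numpy, scipy, OpenCV 4.12 (cv2) and the standard library are available. Lean on these libraries where they do the work, as an engineer would, in place of code of your own. Each camera call takes 0.05 s, during which the arm holds its last target. There are 200 camera calls.

### The job

Tip all five nuts out of the cup that holds them into the open grey box, then slide the box along the bench, without lifting it, until it stands wholly on the dark mat. Nest all the white cups, the emptied one included, upright and fully home one in another in the cup that stands in the black ring, and leave the ring's cup standing in it. Do not disturb the screwdriver, the lidded jar or the closed grey box.

Things in the scene. Friction and masses are not known exactly. Their poses are not given: they have to be found in the camera images.
- base_cup: white plastic cup, as the others: foot 38 mm wide, widening to 54 mm at height 42 mm; then a shoulder and a straight collar 65 mm wide (59 inside) up to the rim at 72 mm; walls 3, floor 4 mm. Nested, its shoulder sits on the rim below: 30 mm a cup. Origin: centre of underside, z up. This one stands in the black ring and is the bottom of the stack.
- cup_a: white plastic cup, as the others: foot 38 mm wide, widening to 54 mm at height 42 mm; then a shoulder and a straight collar 65 mm wide (59 inside) up to the rim at 72 mm; walls 3, floor 4 mm. Nested, its shoulder sits on the rim below: 30 mm a cup. Origin: centre of underside, z up. This one holds the five nuts at the start.
- cup_b: white plastic cup, as the others: foot 38 mm wide, widening to 54 mm at height 42 mm; then a shoulder and a straight collar 65 mm wide (59 inside) up to the rim at 72 mm; walls 3, floor 4 mm. Nested, its shoulder sits on the rim below: 30 mm a cup. Origin: centre of underside, z up. Empty; may be absent.
- cup_c: white plastic cup, as the others: foot 38 mm wide, widening to 54 mm at height 42 mm; then a shoulder and a straight collar 65 mm wide (59 inside) up to the rim at 72 mm; walls 3, floor 4 mm. Nested, its shoulder sits on the rim below: 30 mm a cup. Origin: centre of underside, z up. Empty; may be absent.
- cup_d: white plastic cup, as the others: foot 38 mm wide, widening to 54 mm at height 42 mm; then a shoulder and a straight collar 65 mm wide (59 inside) up to the rim at 72 mm; walls 3, floor 4 mm. Nested, its shoulder sits on the rim below: 30 mm a cup. Origin: centre of underside, z up. Empty; may be absent.
- rest: fixed black plastic ring lying on the bench, 84 mm outside, 48 mm inside, 8 mm high; origin: its centre on the bench
- nut0: one of five loose steel hexagon nuts, 19 mm across the flats, 22 mm across the corners, 10 mm high; origin: centre of one flat face, z along its axis, the other face at z = 10 mm. At the start they lie one on another in cup_a
- nut1: one of five loose steel hexagon nuts, 19 mm across the flats, 22 mm across the corners, 10 mm high; origin: centre of one flat face, z along its axis, the other face at z = 10 mm. At the start they lie one on another in cup_a
- nut2: one of five loose steel hexagon nuts, 19 mm across the flats, 22 mm across the corners, 10 mm high; origin: centre of one flat face, z along its axis, the other face at z = 10 mm. At the start they lie one on another in cup_a
- nut3: one of five loose steel hexagon nuts, 19 mm across the flats, 22 mm across the corners, 10 mm high; origin: centre of one flat face, z along its axis, the other face at z = 10 mm. At the start they lie one on another in cup_a
- nut4: one of five loose steel hexagon nuts, 19 mm across the flats, 22 mm across the corners, 10 mm high; origin: centre of one flat face, z along its axis, the other face at z = 10 mm. At the start they lie one on another in cup_a
- box: loose open-topped grey plastic instrument box, 160 mm (its x) by 120 mm (its y) outside, 60 mm high, walls and floor 4 mm, about 0.45 kg; origin: centre of the underside, z up
- box_corner0 (a point): lower outer corner of the box at its own x = -80 mm, y = -60 mm, z = 0
- box_corner1 (a point): lower outer corner of the box at its own x = 80 mm, y = -60 mm, z = 0
- box_corner2 (a point): lower outer corner of the box at its own x = 80 mm, y = 60 mm, z = 0
- box_corner3 (a point): lower outer corner of the box at its own x = -80 mm, y = 60 mm, z = 0
- mat: dark thin mat, fixed flat to the bench (no step), 220 mm (its x) by 180 mm (its y); origin: its centre at bench level
- driver: bystander: screwdriver lying on the bench
- jar: bystander: lidded white jar, 60 mm across, 75 mm high; origin: centre of the underside
- closed_box: bystander: closed grey box, 116 by 156 by 68 mm; origin: centre of the underside
Things that resemble listed ones, but are neither listed nor needed, are in the scene too. Leave any blue look-alike of the cup_d alone.

How it is judged:
By the outcome, as a careful person would: the job done as asked, in the order asked, and still so for the second after the job is handed in, with the robot touching nothing.
Of cup_b, cup_c, cup_d only 1 to 3 are there at a start; the rules pass over those that are not, and their reading is None.
At some moment in a run one of box may be knocked a few centimetres aside while the robot is not near it.
It also fails if it takes over 210 s, if anything falls off the work surface, if the arm or the gripper's body presses on something with over 40 N, if the wrist force passes 120 N, or if a joint passes its speed limit or range.

## Working session

There is one attempt and no reset: what is moved stays moved. The work goes in short steps, Python scripts to look and compute and a tool call to move; the robot and the scene stay as the last step left them, time stands still between calls to the robot, and variables do not carry over. Pictures are saved under pics/ and viewed, at most 14 in all, crops included, and the job is handed in when it is done.

Besides the shell and the picture viewer there is one more tool, called after "Call:" as name([rows], argument=value, ...), one row to a line, values as JSON. drive_tool: Moves the arm, as the interface text tells. Shifts and turns lie within -1 to 1; 1 stands for 0.1 m of shift or pi/2 rad of turn. Its arguments: {"type":"object","properties":{"commands":{"type":"array"},"newtons":{"type":"number"}},"required":["commands"]}

```bash
ls; mkdir -p pics
cat > h.py <<'E'
import numpy as np, cv2
from rig import bot
def snap(n,f=None):
    s=bot.get_state(); im=bot.snapshot(n)
    if f: cv2.imwrite(f'pics/{f}.png',im[:,:,::-1])
    return im,s
def cam(n,s=None):
    c=bot.get_calibration(n)
    if n=='wrist':
        T=np.eye(4);T[:3,:3]=s['tool_rot'];T[:3,3]=s['eef_pos'];M=T@np.array(c['mount']);R,p=M[:3,:3],M[:3,3]
    else: R,p=np.array(c['attitude']),np.array(c['position'])
    return c,R,p
def ray(n,u,v,z,s=None):
    c,R,p=cam(n,s); d=R@np.array([(u-c['cx'])/c['fx'],(v-c['cy'])/c['fy'],1]); return p+d*(z-p[2])/d[2]
def proj(n,P,s=None):
    c,R,p=cam(n,s); q=R.T@(np.array(P)-p); return c['fx']*q[0]/q[2]+c['cx'],c['fy']*q[1]/q[2]+c['cy']
E
python3 - <<'E'
from h import *
np.set_printoptions(precision=3,suppress=True)
a,s=snap('scene');b,_=snap('side');w,_=snap('wrist')
cv2.imwrite('pics/ab.png',cv2.resize(a,(800,600))[:,:,::-1]);cv2.imwrite('pics/b.png',cv2.resize(b,(800,600))[:,:,::-1])
cv2.imwrite('pics/scene0.png',a[:,:,::-1]);cv2.imwrite('pics/side0.png',b[:,:,::-1]);cv2.imwrite('pics/w0.png',w[:,:,::-1])
print(s)
for n in('scene','side'):
    c=bot.get_calibration(n);print(n,c)
print(bot.get_calibration('wrist'))
E
```

```text
pics
{'t': 0.0, 'joint_pos': array([-1.227,  0.537, -0.004,  1.539,  0.003,  1.067, -0.071]), 'joint_vel': array([ 0.001,  0.   ,  0.001,  0.001, -0.002, -0.   , -0.   ]), 'effort': array([ -0.   , -57.1  ,   0.991, -25.161,  -0.056,   0.018,   0.   ]), 'eef_pos': array([0.259, 0.596, 0.238]), 'tool_rot': array([[-0.917,  0.398, -0.001],
       [ 0.398,  0.917, -0.002],
       [-0.   , -0.002, -1.   ]]), 'ft_force': array([-1.041,  0.743,  0.488]), 'moment': array([ 0.022, -0.047,  0.067]), 'grip_force': 0.0, 'finger_gap': 0.08841487661525496}
scene {'fx': 410.2328488894829, 'fy': 410.2328488894829, 'cx': 250.39126266473127, 'cy': 197.0599099473707, 'position': array([ 1.256, -0.019,  1.012]), 'attitude': array([[ 0.164,  0.793, -0.586],
       [ 0.986, -0.128,  0.103],
       [ 0.007, -0.595, -0.804]])}
side {'fx': 431.75980756140217, 'fy': 431.75980756140217, 'cx': 257.9449139843857, 'cy': 192.3943495840369, 'position': array([ 0.042, -0.803,  0.663]), 'attitude': array([[ 0.864, -0.252,  0.437],
       [-0.504, -0.45 ,  0.737],
       [ 0.01 , -0.857, -0.515]])}
{'fx': 339.69469712009885, 'fy': 339.69469712009885, 'cx': 258.28532390441376, 'cy': 193.3656646574257, 'mount': array([[-0.001, -0.963, -0.269,  0.069],
       [ 1.   , -0.001,  0.   , -0.001],
       [-0.   , -0.269,  0.963, -0.146],
       [ 0.   ,  0.   ,  0.   ,  1.   ]])}
```

View pics/ab.png

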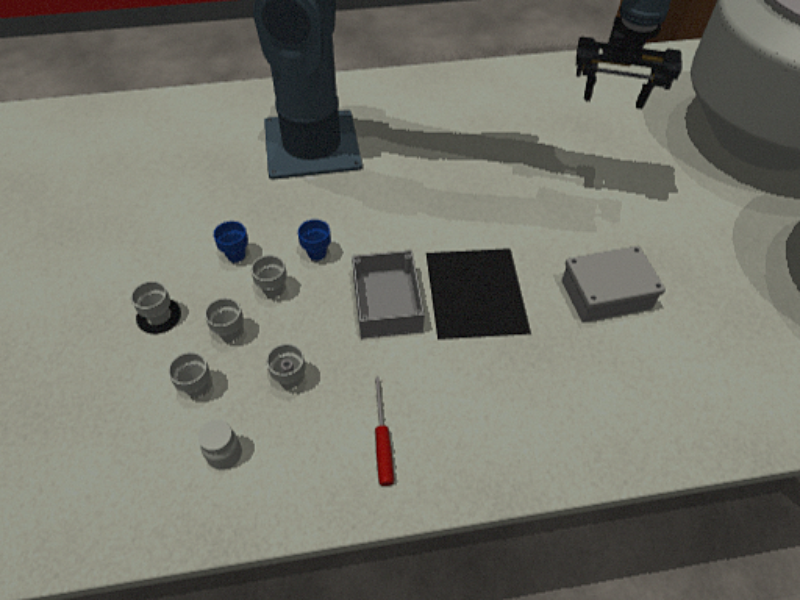

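View pics/b.png

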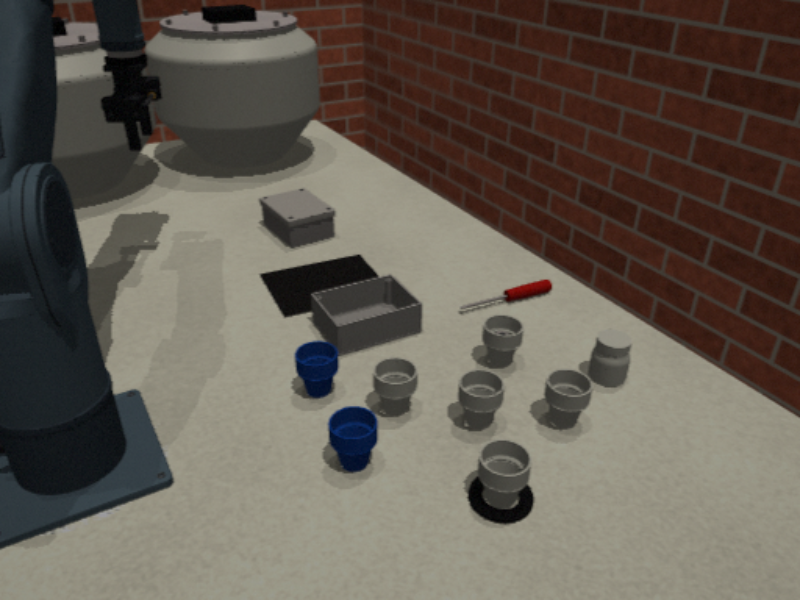

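The scene view shows five white cups, with rims near (151,297) in the black ring, (269,270), (224,315), (190,370) and (286,360); only the last shows nuts. The two blue look-alikes are at (231,235) and (314,232). The open box is at (388,293), the mat at (477,293), the closed box at (613,283), the jar at (220,445) and the driver at (383,430).

Next I'll measure positions and confirm them with a crop.

Run:
```python
from h import *
np.set_printoptions(precision=4,suppress=True)
seeds={'scene':{'base':(97,190),'n':(183,230),'p':(172,175),'q':(143,203),'r':(121,238)},
'side':{'base':(322,296),'n':(321,212),'p':(253,242),'q':(307,250),'r':(363,248)}}
for n in('scene','side'):
    im=cv2.imread(f'pics/{n}0.png'); hsv=cv2.cvtColor(im,cv2.COLOR_BGR2HSV)
    m=((hsv[...,1]<22)&(hsv[...,2]>60)).astype(np.uint8)
    m=cv2.morphologyEx(m,cv2.MORPH_OPEN,np.ones((2,2),np.uint8)) 
    k,lab,st,ce=cv2.connectedComponentsWithStats(m)
    cv2.imwrite(f'pics/m_{n}.png',m*255)
    for i in range(1,k):
        if st[i,4]>150:
            x,y,w,h,A=st[i]
            u=x+(w-1)/2
            P=ray(n,u,y-.5,.072); c,R,p=cam(n); d=p[:2]-P[:2]; d/=np.linalg.norm(d)
            print(n,(x,y,w,h,A),'ctr',P[:2]+.0325*d)
    # table sample
    print(hsv[300,250] if n=='scene' else hsv[330,250])
a=cv2.imread('pics/scene0.png');m=cv2.imread('pics/m_scene.png')
top=np.hstack([cv2.resize(a[130:310,75:275],(400,360)),cv2.resize(m[130:310,75:275],(400,360))])
b=cv2.imread('pics/side0.png');m=cv2.imread('pics/m_side.png')
bot_=np.hstack([cv2.resize(b[170:350,180:420],(400,240),interpolation=2),cv2.resize(m[170:350,180:420],(400,240))])
cv2.imwrite('pics/crop.png',np.vstack([top,bot_]))
```

```text
scene (np.int32(444), np.int32(0), np.int32(68), np.int32(95), np.int32(3521)) ctr [-0.3278  1.2638]
scene (np.int32(363), np.int32(159), np.int32(64), np.int32(38), np.int32(1551)) ctr [0.5202 0.5439]
scene (np.int32(162), np.int32(164), np.int32(22), np.int32(22), np.int32(192)) ctr [ 0.4394 -0.1072]
scene (np.int32(227), np.int32(173), np.int32(46), np.int32(34), np.int32(1128)) ctr [0.5112 0.1085]
scene (np.int32(172), np.int32(222), np.int32(24), np.int32(22), np.int32(243)) ctr [ 0.6547 -0.0885]
scene (np.int32(117), np.int32(226), np.int32(17), np.int32(23), np.int32(182)) ctr [ 0.6407 -0.2383]
scene (np.int32(128), np.int32(269), np.int32(21), np.int32(28), np.int32(359)) ctr [ 0.776  -0.2033]
[  1 249  90]
[ 28  28 156]
```

View pics/crop.png

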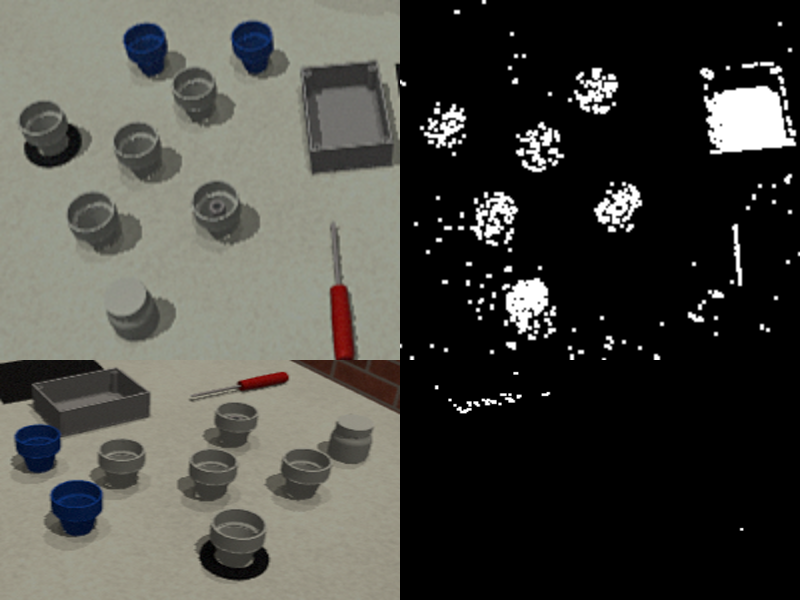

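The crop confirms that the cup with nuts is the one at crop (217,205). The saturation mask is poor, so I'll switch to a smoothed Lab b-channel mask and measure the cups, box and mat with that.

Run:
```python
from h import *
np.set_printoptions(precision=4,suppress=True)
box={'scene':{'base':(80,172,118,222),'n':(165,215,205,258),'p':(155,158,192,196),'q':(126,185,164,224),'r':(102,220,143,260),'jar':(120,262,165,303)},
'side':{'base':(295,275,350,335),'n':(300,195,345,242),'p':(230,222,275,272),'q':(285,230,330,280),'r':(342,230,387,280)}}
for n in box:
    im=cv2.imread(f'pics/{n}0.png'); f=cv2.GaussianBlur(cv2.cvtColor(im.astype(np.float32)/255,cv2.COLOR_BGR2Lab),(0,0),.9)
    B=f[...,2]/f[...,0]
    for k,(x0,y0,x1,y1) in box[n].items():
        r=B[y0:y1,x0:x1]; r8=cv2.normalize(r,None,0,255,cv2.NORM_MINMAX).astype(np.uint8)
        t,m=cv2.threshold(r8,0,255,cv2.THRESH_BINARY_INV+cv2.THRESH_OTSU)
        if k=='base': m[f[y0:y1,x0:x1,0]<22]=0
        m=cv2.morphologyEx(m,cv2.MORPH_CLOSE,np.ones((3,3),np.uint8))
        c=max(cv2.findContours(m,0,1)[0],key=cv2.contourArea); x,y,w,h=cv2.boundingRect(c)
        u=x0+x+(w-1)/2; P=ray(n,u,y0+y-.5,.072); C,R,p=cam(n); d=p[:2]-P[:2]; d/=np.linalg.norm(d)
        ctr=P[:2]+.0325*d; l=ray(n,x0+x-.5,y0+y+h*.3,.06);rr=ray(n,x0+x+w-.5,y0+y+h*.3,.06)
        print(n,k,(x0+x,y0+y,w,h),ctr,'width',np.linalg.norm(l-rr).round(3))
im=cv2.imread('pics/scene0.png'); g=cv2.cvtColor(im,cv2.COLOR_BGR2GRAY)
m=(g<35).astype(np.uint8); m[:150]=0;m[225:]=0;m[:,:265]=0;m[:,345:]=0
c=max(cv2.findContours(m,0,1)[0],key=cv2.contourArea); q=cv2.approxPolyDP(cv2.convexHull(c),4,True)[:,0]
for u,v in q: print('mat',u,v,ray('scene',u,v,0)[:2])
# box rim corners hand read at 800x600: 
for u,v in [(353,255),(413,251),(425,316),(358,320)]: print('boxtop',ray('scene',u/1.5625,v/1.5625,.06)[:2])
for u,v in [(425,332),(361,336)]: print('boxbot',ray('scene',u/1.5625,v/1.5625,0)[:2])
```

```text
Traceback (most recent call last):
ValueError: max() iterable argument is empty
```

```bash
cat > m.py <<'E'
from h import *
np.set_printoptions(precision=4,suppress=True)
box={'scene':{'base':(80,172,118,222),'n':(165,215,205,258),'p':(155,158,192,196),'q':(126,185,164,224),'r':(102,220,143,260),'jar':(120,262,165,303)},
'side':{'base':(295,275,350,335),'n':(300,195,345,242),'p':(230,222,275,272),'q':(285,230,330,280),'r':(342,230,387,280)}}
for n in box:
    im=cv2.imread(f'pics/{n}0.png'); f=cv2.GaussianBlur(cv2.cvtColor(im.astype(np.float32)/255,cv2.COLOR_BGR2Lab),(0,0),.9)
    B=f[...,2]/np.maximum(f[...,0],15); B[f[...,0]<18]=.2
    for k,(x0,y0,x1,y1) in box[n].items():
        r=B[y0:y1,x0:x1]; r8=np.clip(r/.25*255,0,255).astype(np.uint8)
        t,m=cv2.threshold(r8,0,255,cv2.THRESH_BINARY_INV+cv2.THRESH_OTSU)
        m=cv2.morphologyEx(m,cv2.MORPH_CLOSE,np.ones((3,3),np.uint8))
        c=max(cv2.findContours(m,0,1)[0],key=cv2.contourArea); x,y,w,h=cv2.boundingRect(c)
        u=x0+x+(w-1)/2; P=ray(n,u,y0+y-.5,.072); C,R,p=cam(n); d=p[:2]-P[:2]; d/=np.linalg.norm(d)
        ctr=P[:2]+.0325*d; l=ray(n,x0+x-.5,y0+y+h*.3,.06);rr=ray(n,x0+x+w-.5,y0+y+h*.3,.06)
        print(n,k,(x0+x,y0+y,w,h),ctr,'width',np.linalg.norm(l-rr).round(3))
im=cv2.imread('pics/scene0.png'); g=cv2.cvtColor(im,cv2.COLOR_BGR2GRAY)
m=(g<45).astype(np.uint8); m[:150]=0;m[225:]=0;m[:,:272]=0;m[:,345:]=0
c=max(cv2.findContours(m,0,1)[0],key=cv2.contourArea); q=cv2.approxPolyDP(cv2.convexHull(c),4,True)[:,0]
for u,v in q: print('mat',u,v,ray('scene',u,v,0)[:2])
for u,v in [(353,255),(413,251),(425,316),(358,320)]: print('boxtop',ray('scene',u/1.5625,v/1.5625,.06)[:2])
for u,v in [(425,332),(361,336)]: print('boxbot',ray('scene',u/1.5625,v/1.5625,0)[:2])
E
python3 m.py
```

```text
scene base (80, 172, 38, 50) [ 0.4346 -0.3187] width 0.111
scene n (171, 220, 24, 28) [ 0.6477 -0.0906] width 0.065
scene p (158, 162, 25, 29) [ 0.4301 -0.1141] width 0.076
scene q (131, 190, 24, 29) [ 0.5249 -0.1937] width 0.069
scene r (104, 224, 30, 30) [ 0.6312 -0.2552] width 0.081
scene jar (124, 267, 30, 34) [ 0.7706 -0.2022] width 0.075
side base (295, 275, 55, 60) [ 0.4721 -0.3224] width 0.108
side n (309, 197, 27, 37) [ 0.6583 -0.0813] width 0.069
side p (230, 259, 13, 13) [ 0.3511 -0.197 ] width 0.028
side q (293, 236, 31, 38) [ 0.5263 -0.2025] width 0.07
side r (349, 230, 38, 42) [ 0.6576 -0.2485] width 0.087
mat 326 160 [0.4066 0.3821]
mat 338 212 [0.6137 0.361 ]
mat 280 216 [0.6001 0.1863]
mat 273 162 [0.3876 0.2077]
boxtop [0.421  0.0502]
boxtop [0.4293 0.1688]
boxtop [0.5889 0.1613]
boxtop [0.5783 0.0389]
boxbot [0.5839 0.1653]
boxbot [0.5735 0.0432]
```

Positions agree between the views and with the given sizes. The nut cup is at about (0.65,-0.087). The box centre is about (0.504,0.105) with yaw −4°. The mat centre is about (0.50,0.284). I'll move over the cups for one wrist picture.

```bash
cat >> h.py <<'E'
from scipy.spatial.transform import Rotation as Ro, Slerp
def plan(wps,grip,s=None):
    """wps: list of (pos,R,nrows); prints rows in groups of five"""
    s=s or bot.get_state(); p=np.array(s['eef_pos']);R=np.array(s['tool_rot']);rows=[]
    for P,Rt,n in wps:
        p0,R0=p.copy(),R.copy(); rv=Ro.from_matrix(R0.T@Rt).as_rotvec()
        for i in range(1,n+1):
            pt=p0+(np.array(P)-p0)*i/n; Rn=R0@Ro.from_rotvec(rv*i/n).as_matrix()
            sh=np.round(R.T@(pt-p)/.1,3); tu=np.round(Ro.from_matrix(R.T@Rn).as_rotvec()/(np.pi/2),3)
            rows.append([*map(float,sh),*map(float,tu),grip]); p=p+R@sh*.1; R=R@Ro.from_rotvec(tu*np.pi/2).as_matrix()
        if abs(sh).max()>.6 or np.linalg.norm(tu)>.119: print('TOO FAST',sh,tu)
    for i in range(0,len(rows),5): print(str([[0 if x==0 else x for x in r] for r in rows[i:i+5]]).replace(' ',''))
def down(yaw): # tool y at azimuth yaw
    c,s=np.cos(yaw),np.sin(yaw); y=np.array([c,s,0]);z=np.array([0,0,-1.]);return np.c_[np.cross(y,z),y,z]
E
python3 - <<'E'
from h import *
plan([((.55,-.15,.30),down(0),15)],1)
E
```

```text
[[-0.376,-0.379,-0.041,0,0,0.049,1],[-0.404,-0.348,-0.041,0,0,0.05,1],[-0.43,-0.316,-0.04,0,0,0.049,1],[-0.454,-0.282,-0.041,0,0,0.049,1],[-0.473,-0.246,-0.041,0,0,0.049,1]]
[[-0.492,-0.209,-0.041,0,0,0.05,1],[-0.506,-0.17,-0.04,0,0,0.049,1],[-0.517,-0.131,-0.041,0,0,0.049,1],[-0.526,-0.09,-0.041,0,0,0.05,1],[-0.532,-0.049,-0.041,0,0,0.049,1]]
[[-0.534,-0.008,-0.04,0,0.001,0.049,1],[-0.532,0.034,-0.042,0,0,0.049,1],[-0.529,0.074,-0.042,0,0,0.05,1],[-0.521,0.115,-0.041,-0.001,0,0.049,1],[-0.51,0.155,-0.042,0,0,0.049,1]]
```

Call:
drive_tool([
  [-0.38,-0.38,-0.04,0,0,0.049,1],
  [-0.4,-0.35,-0.04,0,0,0.05,1],
  [-0.43,-0.32,-0.04,0,0,0.049,1],
  [-0.45,-0.28,-0.04,0,0,0.049,1],
  [-0.47,-0.25,-0.04,0,0,0.049,1],
])

```text
t: 0.78
eef_pos: [0.3554, 0.3456, 0.2588]
tool_rot: [[-0.698, 0.716, 0.0], [0.716, 0.698, 0.0], [0.0, 0.0, -1.0]]
ft_force: [0.6, -0.6, 0.3]
finger_gap: 0.0881
grip_force: 0.0
```

Call:
drive_tool([
  [-0.49,-0.21,-0.04,0,0,0.05,1],
  [-0.51,-0.17,-0.04,0,0,0.049,1],
  [-0.52,-0.13,-0.04,0,0,0.049,1],
  [-0.53,-0.09,-0.04,0,0,0.05,1],
  [-0.53,-0.05,-0.04,0,0,0.049,1],
])

```text
t: 1.4
eef_pos: [0.4527, 0.0963, 0.2789]
tool_rot: [[-0.375, 0.927, 0.0], [0.927, 0.375, 0.0], [0.0, 0.0, -1.0]]
ft_force: [0.2, 0.1, -0.3]
finger_gap: 0.0881
grip_force: 0.0
```

Call:
drive_tool([
  [-0.53,-0.01,-0.04,0,0,0.049,1],
  [-0.53,0.03,-0.04,0,0,0.049,1],
  [-0.53,0.07,-0.04,0,0,0.05,1],
  [-0.52,0.12,-0.04,0,0,0.049,1],
  [-0.51,0.15,-0.04,0,0,0.049,1],
])

```text
t: 2.02
eef_pos: [0.5486, -0.1516, 0.2987]
tool_rot: [[0.002, 1.0, -0.0], [1.0, -0.002, 0.0], [0.0, -0.0, -1.0]]
ft_force: [0.9, -0.1, 0.2]
finger_gap: 0.0882
grip_force: 0.0
```

Call:
drive_tool([
  [0,0,0,0,0,0,1],
  [0,0,0,0,0,0,1],
  [0,0,0,0,0,0,1],
])

```text
t: 2.4
eef_pos: [0.548, -0.1485, 0.2985]
tool_rot: [[-0.003, 1.0, -0.001], [1.0, 0.003, 0.001], [0.001, -0.001, -1.0]]
ft_force: [0.3, 1.0, 0.3]
finger_gap: 0.0879
grip_force: 0.0
```

Run:
```python
from h import *
w,s=snap('wrist','w1');print(s['t'],s['eef_pos'],s['tool_rot'].round(3).tolist(),s['joint_pos'].round(2))
import pickle;pickle.dump(s,open('s1.pkl','wb'))
cv2.imwrite('pics/w1b.png',cv2.resize(w,(800,600))[:,:,::-1])
```

```text
2.4 [ 0.54798992 -0.14846549  0.29845956] [[-0.003, 1.0, -0.001], [1.0, 0.003, 0.001], [0.001, -0.001, -1.0]] [-0.25  0.37  0.58  1.72 -0.22  1.12  0.39]
```

View pics/w1b.png

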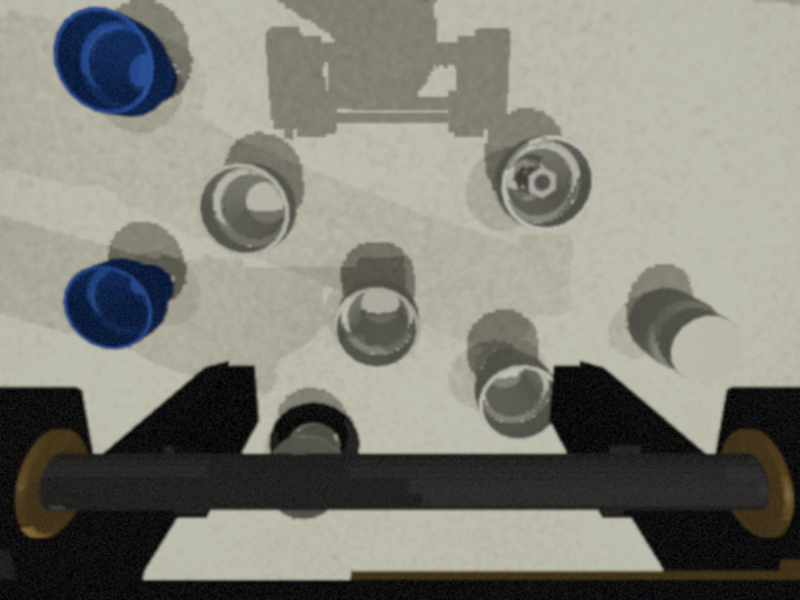

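The wrist view shows the nut cup rim centred near (546,182) with nuts inside. Empty white rims are near (247,208), (377,326) and (517,400), and the base cup is partly hidden at (312,445). The blue cups and the jar are clear of the path.

Run:
```python
from h import *; import pickle
np.set_printoptions(precision=4,suppress=True)
s=pickle.load(open('s1.pkl','rb'))
for k,(l,r,t,b) in {'n':(501,591,137,228),'p':(201,293,164,252),'q':(337,418,287,365),'r':(479,555,362,437)}.items():
    f=lambda u,v:ray('wrist',u/1.5625,v/1.5625,.072,s)[:2]
    u,v=(l+r)/2,(t+b)/2
    print(k,f(u,v),'dia',np.linalg.norm(f(l,v)-f(r,v)),np.linalg.norm(f(u,t)-f(u,b)))
n=np.r_[ray('wrist',546/1.5625,182/1.5625,.072,s)[:2],0]
a=np.radians(-45); Rt=down(0)@Ro.from_rotvec([0,a,0]).as_matrix()
G=n+[0,0,.058]; T=G+Rt[:,2]*.019   # TCP at grasp
print('TCP grasp',T,'pre',T-Rt[:,2]*.10)
plan([(T-Rt[:,2]*.11,Rt,8),(T-Rt[:,2]*.08,Rt,2)],1)
```

```text
n [ 0.6447 -0.0988] dia 0.06161506735270402 0.061037808461556035
p [ 0.4387 -0.1164] dia 0.0637999955426635 0.060572871201270376
q [ 0.5282 -0.2022] dia 0.05967188260176409 0.06041332230154746
r [ 0.6345 -0.2612] dia 0.0582460918823881 0.06297768332700844
TCP grasp [ 0.6447 -0.1119  0.0446] pre [ 0.6447 -0.0411  0.1153]
[[0.143,0.121,0.22,0,-0.063,0,1],[0.163,0.122,0.206,0,-0.062,0,1],[0.183,0.121,0.188,0,-0.063,0.001,1],[0.201,0.121,0.169,0,-0.062,0,1],[0.216,0.121,0.149,0,-0.063,0,1]]
[[0.23,0.121,0.127,0,-0.062,0,1],[0.242,0.121,0.104,0,-0.063,0,1],[0.25,0.121,0.08,0,-0.063,0.001,1],[0,0,0.15,0,0,0,1],[0,-0.001,0.15,0,0,-0.001,1]]
```

Call:
drive_tool([
  [0.14,0.12,0.22,0,-0.063,0,1],
  [0.16,0.12,0.21,0,-0.062,0,1],
  [0.18,0.12,0.19,0,-0.063,0,1],
  [0.2,0.12,0.17,0,-0.062,0,1],
  [0.22,0.12,0.15,0,-0.063,0,1],
])

```text
t: 3.08
eef_pos: [0.6087, -0.0776, 0.1874]
tool_rot: [[-0.002, 1.0, 0.002], [0.881, 0.003, -0.474], [-0.474, 0.001, -0.881]]
ft_force: [1.3, 0.2, -0.6]
finger_gap: 0.0882
grip_force: 0.0
```

Call:
drive_tool([
  [0.23,0.12,0.13,0,-0.062,0,1],
  [0.24,0.12,0.1,0,-0.063,0,1],
  [0.25,0.12,0.08,0,-0.063,0,1],
  [0,0,0.1,0,0,0,1],
  [0,0,0,0,0,0,1],
])

```text
t: 3.7
eef_pos: [0.6434, -0.0448, 0.1147]
tool_rot: [[-0.0, 1.0, -0.001], [0.705, -0.0, -0.709], [-0.709, -0.001, -0.705]]
ft_force: [0.2, 0.2, 0.3]
finger_gap: 0.0878
grip_force: 0.0
```

Run:
```python
from h import *
w,s=snap('wrist','w2');print(s['t'],s['eef_pos'],s['tool_rot'].round(3).tolist(),s['joint_pos'].round(2))
import pickle;pickle.dump(s,open('s2.pkl','wb'))
b,_=snap('scene','scene2')
cv2.imwrite('pics/w2b.png',np.vstack([cv2.resize(w,(600,450)),cv2.resize(b[200:270,130:260],(600,323))[:150*2]])[:,:,::-1][:600])
for u in [(.6447,-.0988,.072),(.6447,-.0888,.072)]: print(np.array(proj('wrist',u,s))*600/512)
```

```text
3.7 [ 0.64339344 -0.04477044  0.11472119] [[-0.0, 1.0, -0.001], [0.705, -0.0, -0.709], [-0.709, -0.001, -0.705]] [-0.82  1.    0.75  1.62  0.17  0.93 -0.39]
[306.45454128 255.24263029]
[306.58084971 247.42484953]
```

View pics/w2b.png

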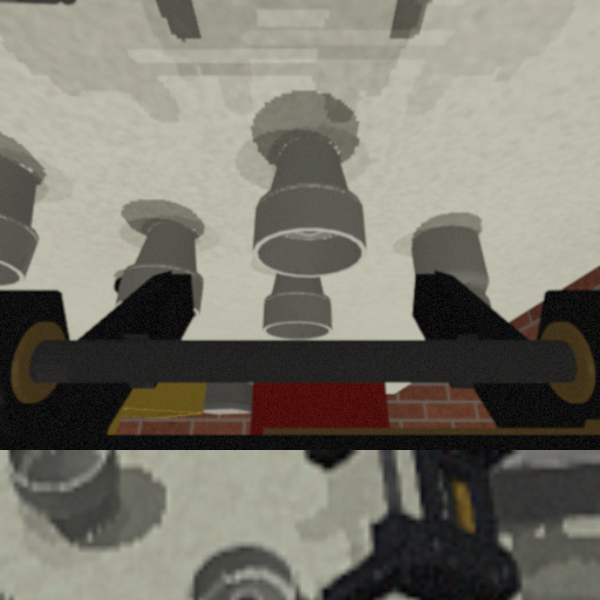

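The cup rim at (309,253) is about 2 mm from the prediction. Going in to grasp.

Call:
drive_tool([
  [0.02,0.01,0.24,0,0,0,1],
  [0.01,0.01,0.24,0,0,0,1],
  [0.01,0.01,0.24,0,0,0,1],
  [0,0,0.23,0,0,0,1],
  [0,0,0,0,0,0,1],
])

```text
t: 4.42
eef_pos: [0.6463, -0.1106, 0.0457]
tool_rot: [[0.003, 1.0, -0.003], [0.706, -0.004, -0.708], [-0.708, 0.0, -0.706]]
ft_force: [0.4, 0.1, 0.5]
finger_gap: 0.0882
grip_force: 0.0
```

Call:
drive_tool([
  [0,0,0,0,0,0,0.6],
  [0,0,0,0,0,0,0.6],
  [0,0,0,0,0,0,0.6],
  [0,0,0,0,0,0,0.6],
  [0,0,0,0,0,0,0.6],
], newtons=20)

```text
t: 5.05
eef_pos: [0.6477, -0.108, 0.0456]
tool_rot: [[0.0, 1.0, 0.001], [0.706, 0.001, -0.708], [-0.708, 0.001, -0.706]]
ft_force: [-0.7, 2.9, 5.8]
finger_gap: 0.064
grip_force: 20.0
```

Run:
```python
from h import *
s=bot.get_state();print(s['joint_pos'].round(2))
R1=down(0)@Ro.from_rotvec([0,-np.pi/4,0]).as_matrix(); p=s['eef_pos']
G=np.array([.504,.125,.16])
plan([(p+[0,0,.12],R1,5),(G+[0,0,.03]+R1[:,2]*.019,R1,5)],.6)
```

```text
[-0.72  1.1   0.73  1.64  0.17  0.77 -0.4 ]
[[-0.17,0,-0.169,0,0,0,0.6],[-0.17,0,-0.17,0,0,0,0.6],[-0.17,0.001,-0.169,0,0.001,0,0.6],[-0.17,0,-0.17,0.001,0,0,0.6],[-0.17,0,-0.169,0,0,0,0.6]]
[[0.295,-0.288,-0.326,0,0,0,0.6],[0.295,-0.287,-0.326,0,0,0,0.6],[0.295,-0.288,-0.327,0,0,0,0.6],[0.295,-0.288,-0.326,0,0,0,0.6],[0.295,-0.287,-0.326,0,0,0,0.6]]
```

Call:
drive_tool([
  [-0.17,0,-0.17,0,0,0,0.6],
  [-0.17,0,-0.17,0,0,0,0.6],
  [-0.17,0,-0.17,0,0,0,0.6],
  [-0.17,0,-0.17,0,0,0,0.6],
  [-0.17,0,-0.17,0,0,0,0.6],
])

```text
t: 5.68
eef_pos: [0.6471, -0.1081, 0.1664]
tool_rot: [[-0.0, 1.0, 0.0], [0.706, 0.0, -0.708], [-0.708, 0.0, -0.706]]
ft_force: [0.5, -0.0, -1.2]
finger_gap: 0.0646
grip_force: 20.0
```

Call:
drive_tool([
  [0.1,-0.1,-0.11,0,0,0,0.6],
  [0.2,-0.2,-0.22,0,0,0,0.6],
  [0.25,-0.24,-0.28,0,0,0,0.6],
  [0.25,-0.24,-0.28,0,0,0,0.6],
  [0.25,-0.24,-0.28,0,0,0,0.6],
])

```text
t: 6.3
eef_pos: [0.5432, 0.0512, 0.1723]
tool_rot: [[-0.002, 1.0, 0.0], [0.706, 0.002, -0.708], [-0.708, -0.001, -0.706]]
ft_force: [0.4, 0.3, -1.5]
finger_gap: 0.0641
grip_force: 20.0
```

Call:
drive_tool([
  [0.23,-0.22,-0.25,0,0,0,0.6],
  [0.12,-0.12,-0.13,0,0,0,0.6],
  [0.07,-0.08,-0.08,0,0,0,0.6],
  [0,0,0,0,0,0,0.6],
])

```text
t: 6.8
eef_pos: [0.503, 0.111, 0.1759]
tool_rot: [[-0.0, 1.0, 0.0], [0.706, 0.001, -0.708], [-0.708, -0.0, -0.706]]
ft_force: [0.5, 0.1, -1.5]
finger_gap: 0.0643
grip_force: 20.0
```

Run:
```python
from h import *
w,s=snap('wrist','w3');print(s['t'],s['eef_pos'],s['joint_pos'].round(2),s['finger_gap'])
b,_=snap('scene','scene3')
cv2.imwrite('pics/w3b.png',np.hstack([cv2.resize(w,(400,300)),cv2.resize(b[130:250,190:350],(400,300))])[:,:,::-1])
print('box px',[tuple(np.round((np.array(proj('scene',P))-[190,130])*2.5)) for P in [(.421,.050,.06),(.429,.169,.06),(.589,.161,.06),(.578,.039,.06)]])
```

```text
6.8 [0.50302676 0.11098663 0.17586971] [-1.2   0.83  0.78  1.79  0.14  1.12 -0.58] 0.064347706719457
box px [(np.float64(90.0), np.float64(83.0)), (np.float64(186.0), np.float64(76.0)), (np.float64(205.0), np.float64(181.0)), (np.float64(98.0), np.float64(187.0))]
```

View pics/w3b.png

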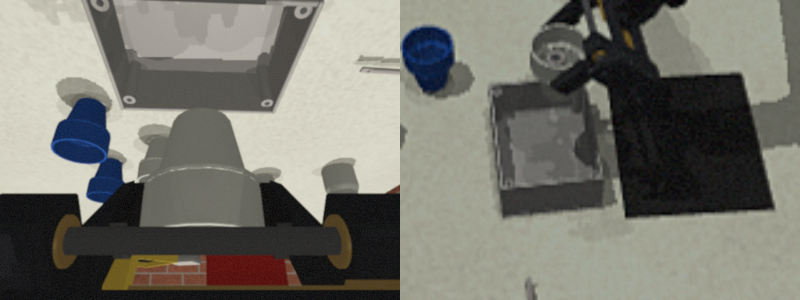

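The box hasn't moved, and the cup is over it with the nuts inside. Now tipping.

Run:
```python
from h import *
G=np.array([.503,.125,.189]); w=[]
for i in range(1,15):
    a=np.radians(-45+9*i); R=down(0)@Ro.from_rotvec([0,a,0]).as_matrix(); g=G-[0,0,.035*i/14]
    w.append((g+R[:,2]*.019,R,1))
plan(w,.6)
```

```text
[[0.066,-0.005,0.006,0,0.102,-0.001,0.6],[0.045,0,0.018,0,0.1,0,0.6],[0.041,0,0.019,0,0.1,0,0.6],[0.037,0,0.022,0,0.1,0,0.6],[0.034,0,0.022,0,0.1,0,0.6]]
[[0.03,0,0.023,0,0.1,0,0.6],[0.025,0,0.022,0,0.1,0,0.6],[0.022,0,0.022,0,0.1,0,0.6],[0.019,0,0.02,0,0.1,0,0.6],[0.015,0,0.018,0,0.1,0,0.6]]
[[0.012,0,0.015,0,0.1,0,0.6],[0.009,0,0.012,0,0.1,0,0.6],[0.008,0,0.009,0,0.1,0,0.6],[0.006,0,0.006,0,0.1,0,0.6]]
```

Call:
drive_tool([
  [0.066,0,0.006,0,0.1,0,0.6],
  [0.045,0,0.018,0,0.1,0,0.6],
  [0.041,0,0.019,0,0.1,0,0.6],
  [0.037,0,0.022,0,0.1,0,0.6],
  [0.034,0,0.022,0,0.1,0,0.6],
])

```text
t: 7.52
eef_pos: [0.5037, 0.1245, 0.1578]
tool_rot: [[0.002, 1.0, 0.002], [1.0, -0.002, 0.002], [0.002, 0.002, -1.0]]
ft_force: [-0.4, -0.8, -2.0]
finger_gap: 0.0643
grip_force: 20.0
```

Call:
drive_tool([
  [0.03,0,0.023,0,0.1,0,0.6],
  [0.025,0,0.022,0,0.1,0,0.6],
  [0.022,0,0.022,0,0.1,0,0.6],
  [0.019,0,0.02,0,0.1,0,0.6],
  [0.015,0,0.018,0,0.1,0,0.6],
])

```text
t: 8.15
eef_pos: [0.5039, 0.137, 0.1503]
tool_rot: [[0.002, 1.0, 0.004], [0.706, -0.004, 0.708], [0.708, 0.002, -0.706]]
ft_force: [-0.8, 0.2, -2.6]
finger_gap: 0.064
grip_force: 20.0
```

Run:
```python
from h import *
s=bot.get_state();print(s['t'],s['eef_pos'],s['joint_pos'].round(2),s['finger_gap'])
```

```text
8.15 [0.50391623 0.13703591 0.15030652] [ 0.05  0.6   0.06  2.02 -1.07  0.99  0.93] 0.0640253602357794
```

Call:
drive_tool([
  [0.012,0,0.015,0,0.1,0,0.6],
  [0.009,0,0.012,0,0.1,0,0.6],
  [0.008,0,0.009,0,0.1,0,0.6],
  [0.006,0,0.006,0,0.1,0,0.6],
  [0,0,0,0,0,0,0.6],
])

```text
t: 8.78
eef_pos: [0.5024, 0.1425, 0.1472]
tool_rot: [[0.007, 1.0, 0.003], [0.16, -0.004, 0.987], [0.987, -0.006, -0.16]]
ft_force: [-0.0, 0.1, -0.1]
finger_gap: 0.0645
grip_force: 20.0
```

Run:
```python
from h import *
s=bot.get_state();print(s['t'],s['eef_pos'],s['joint_pos'].round(2),s['finger_gap'])
w,_=snap('wrist','w4')
b,_=snap('scene','scene4');c,_=snap('side','side4')
cv2.imwrite('pics/w4b.png',np.hstack([cv2.resize(w,(267,300)),cv2.resize(b[130:250,190:350],(400,300)),cv2.resize(c[120:240,160:213],(133,300))])[:,:,::-1])
```

```text
8.775 [0.5024453  0.14250058 0.14715314] [ 0.35  0.98 -0.11  1.9  -1.23  1.4   1.28] 0.06446417410058086
```

View pics/w4b.png

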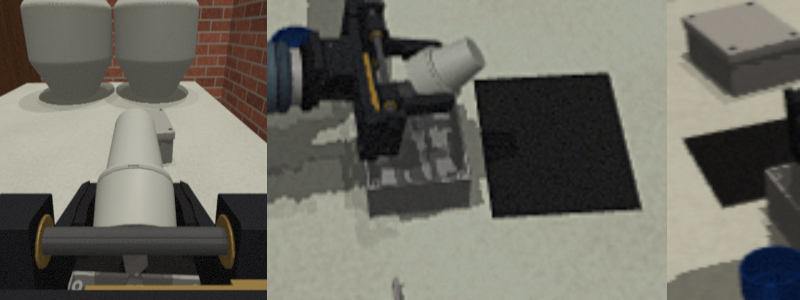

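Call:
drive_tool([
  [0.15,0,0,0,0,0,0.6],
  [-0.15,0,0,0,0,0,0.6],
  [0.15,0,0,0,0,0,0.6],
  [-0.15,0,0,0,0,0,0.6],
  [0,0,0,0,0,0,0.6],
])

```text
t: 9.55
eef_pos: [0.5028, 0.1451, 0.15]
tool_rot: [[0.001, 1.0, -0.0], [0.159, 0.0, 0.987], [0.987, -0.001, -0.159]]
ft_force: [0.0, -0.7, -0.4]
finger_gap: 0.0641
grip_force: 20.0
```

Run:
```python
from h import *
s=bot.get_state();print(s['ft_force'])
R1=down(0)@Ro.from_rotvec([0,-np.pi/4,0]).as_matrix()
plan([((.503,.11,.20),R1,14)],.6)
```

```text
[ 0.04425802 -0.72850501 -0.3648148 ]
[[0.031,0,-0.03,0,-0.1,0,0.6],[0.026,0,-0.035,0,-0.1,0,0.6],[0.021,0,-0.039,0,-0.1,0,0.6],[0.014,0,-0.041,0,-0.1,0,0.6],[0.007,0,-0.043,0,-0.1,0,0.6]]
[[0.001,0,-0.044,0,-0.099,0,0.6],[-0.006,0,-0.043,0,-0.1,0,0.6],[-0.013,0.001,-0.042,0,-0.1,0,0.6],[-0.019,0,-0.039,-0.001,-0.1,0,0.6],[-0.025,0,-0.036,0,-0.1,0,0.6]]
[[-0.03,0,-0.031,0,-0.1,0,0.6],[-0.035,0,-0.026,0,-0.1,0,0.6],[-0.039,0,-0.021,0,-0.1,0,0.6],[-0.041,0,-0.014,0,-0.1,0,0.6]]
```

Call:
drive_tool([
  [0.03,0,-0.03,0,-0.1,0,0.6],
  [0.03,0,-0.035,0,-0.1,0,0.6],
  [0.02,0,-0.04,0,-0.1,0,0.6],
  [0.014,0,-0.04,0,-0.1,0,0.6],
  [0.007,0,-0.043,0,-0.1,0,0.6],
])

```text
t: 10.18
eef_pos: [0.5031, 0.1324, 0.1693]
tool_rot: [[0.0, 1.0, 0.001], [0.812, -0.001, 0.583], [0.583, 0.001, -0.812]]
ft_force: [0.3, -0.1, -1.2]
finger_gap: 0.0643
grip_force: 20.0
```

Call:
drive_tool([
  [0,0,-0.044,0,-0.1,0,0.6],
  [-0.006,0,-0.043,0,-0.1,0,0.6],
  [-0.013,0,-0.042,0,-0.1,0,0.6],
  [-0.02,0,-0.04,0,-0.1,0,0.6],
  [-0.025,0,-0.036,0,-0.1,0,0.6],
])

```text
t: 10.8
eef_pos: [0.5029, 0.1201, 0.1874]
tool_rot: [[0.0, 1.0, 0.001], [0.987, -0.0, -0.163], [-0.163, 0.001, -0.987]]
ft_force: [0.1, 0.1, -1.7]
finger_gap: 0.0644
grip_force: 20.0
```

Call:
drive_tool([
  [-0.03,0,-0.03,0,-0.1,0,0.6],
  [-0.035,0,-0.026,0,-0.1,0,0.6],
  [-0.04,0,-0.02,0,-0.1,0,0.6],
  [-0.04,0,-0.014,0,-0.1,0,0.6],
  [0,0,0,0,0,0,0.6],
])

```text
t: 11.42
eef_pos: [0.502, 0.1124, 0.1985]
tool_rot: [[-0.006, 1.0, 0.001], [0.705, 0.005, -0.709], [-0.709, -0.004, -0.705]]
ft_force: [-0.7, 0.3, -1.0]
finger_gap: 0.0645
grip_force: 20.0
```

Run:
```python
from h import *
s=bot.get_state();print(s['eef_pos'],s['tool_rot'].round(3).tolist(),s['joint_pos'].round(2),s['ft_force'])
b,_=snap('scene','scene5');w,_=snap('wrist','w5')
cv2.imwrite('pics/w5b.png',np.hstack([cv2.resize(w,(400,300)),cv2.resize(b[155:245,200:320],(400,300),interpolation=2)])[:,:,::-1])
R1=down(0)@Ro.from_rotvec([0,-np.pi/4,0]).as_matrix()
plan([((.647,-.108,.15),R1,7),((.647,-.108,.0465),R1,5)],.6)
```

```text
[0.50203273 0.11241001 0.19852289] [[-0.006, 1.0, 0.001], [0.705, 0.005, -0.709], [-0.709, -0.004, -0.705]] [-1.12  0.73  0.63  1.77  0.28  1.19 -0.68] [-0.6766661   0.32595435 -0.95189906]
[[-0.168,0.206,0.271,0,0,0,0.6],[-0.169,0.206,0.27,0,0,0,0.6],[-0.168,0.206,0.271,0,0,0,0.6],[-0.168,0.206,0.27,0,0,0,0.6],[-0.169,0.206,0.271,0,0,0,0.6]]
[[-0.168,0.206,0.27,0,0,0,0.6],[-0.168,0.207,0.271,-0.001,0,0,0.6],[0.146,0,0.146,0,0,0,0.6],[0.147,0,0.147,0,0,0,0.6],[0.146,-0.001,0.146,0,0,0,0.6]]
[[0.146,0,0.147,0,0,0,0.6],[0.146,0,0.146,0,0,0,0.6]]
```

View pics/w5b.png

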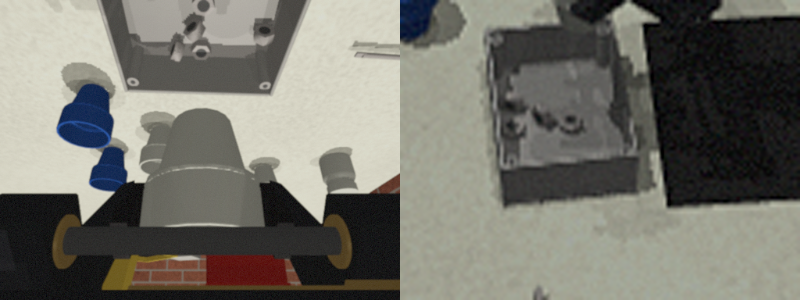

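All five nuts are in the box, at (205,6), (190,30), (178,50), (201,51) and (263,32) in the left image. I'll stand the emptied cup back where it was.

Call:
drive_tool([
  [-0.17,0.206,0.27,0,0,0,0.6],
  [-0.17,0.206,0.27,0,0,0,0.6],
  [-0.17,0.206,0.27,0,0,0,0.6],
  [-0.17,0.206,0.27,0,0,0,0.6],
  [-0.17,0.206,0.27,0,0,0,0.6],
])

```text
t: 12.15
eef_pos: [0.6066, -0.0486, 0.1668]
tool_rot: [[0.004, 1.0, -0.001], [0.708, -0.003, -0.706], [-0.706, 0.002, -0.708]]
ft_force: [0.4, 0.4, -0.2]
finger_gap: 0.0641
grip_force: 20.0
```

Call:
drive_tool([
  [-0.17,0.206,0.27,0,0,0,0.6],
  [-0.17,0.206,0.27,0,0,0,0.6],
  [0.146,0,0.146,0,0,0,0.6],
  [0.146,0,0.146,0,0,0,0.6],
  [0,0,0,0,0,0,0.6],
])

```text
t: 12.78
eef_pos: [0.646, -0.1067, 0.1082]
tool_rot: [[-0.003, 1.0, -0.002], [0.707, 0.001, -0.707], [-0.707, -0.003, -0.707]]
ft_force: [0.5, 0.1, -0.5]
finger_gap: 0.0646
grip_force: 20.0
```

Run:
```python
from h import *
R1=down(0)@Ro.from_rotvec([0,-np.pi/4,0]).as_matrix()
plan([((.647,-.108,.0465),R1,4)],.6)
print(bot.get_state()['tool_rot'].round(3))
```

```text
[[0.107,0.003,0.111,0,0,0.001,0.6],[0.106,0.003,0.112,0,0,0,0.6],[0.107,0.003,0.111,-0.001,0,0.001,0.6],[0.107,0.003,0.112,0,0,0,0.6]]
[[-0.003  1.    -0.002]
 [ 0.707  0.001 -0.707]
 [-0.707 -0.003 -0.707]]
```

Call:
drive_tool([
  [0.107,0,0.111,0,0,0,0.6],
  [0.107,0,0.111,0,0,0,0.6],
  [0.107,0,0.111,0,0,0,0.6],
  [0.1,0,0.1,0,0,0,0.6],
  [0,0,0,0,0,0,0.6],
])

```text
t: 13.4
eef_pos: [0.6466, -0.1089, 0.0485]
tool_rot: [[-0.002, 1.0, -0.001], [0.706, 0.0, -0.709], [-0.709, -0.002, -0.706]]
ft_force: [-0.8, -0.3, -0.3]
finger_gap: 0.0643
grip_force: 20.0
```

Call:
drive_tool([
  [0,0,0,0,0,0,1],
  [0,0,0,0,0,0,1],
  [0,0,0,0,0,0,1],
  [0,0,-0.1,0,0,0,1],
  [0,0,-0.3,0,0,0,1],
])

```text
t: 14.02
eef_pos: [0.6464, -0.0812, 0.0785]
tool_rot: [[0.0, 1.0, -0.002], [0.705, -0.002, -0.709], [-0.709, -0.002, -0.705]]
ft_force: [-0.1, -0.1, 0.1]
finger_gap: 0.0882
grip_force: 0.0
```

Call:
drive_tool([
  [0,0,-0.4,0,0,0,1],
  [0,0,-0.4,0,0,0,1],
  [0,0,-0.3,0,0,0,1],
  [0,0,0,0,0,0,1],
])

```text
t: 14.52
eef_pos: [0.6488, 0.0002, 0.1572]
tool_rot: [[-0.0, 1.0, 0.005], [0.708, 0.004, -0.706], [-0.706, 0.003, -0.708]]
ft_force: [0.1, 0.1, -0.4]
finger_gap: 0.0878
grip_force: 0.0
```

Run:
```python
from h import *
w,s=snap('wrist','w6');b,_=snap('scene','scene6');print(s['eef_pos'],s['joint_pos'].round(2))
cv2.imwrite('pics/w6b.png',np.hstack([cv2.resize(w,(400,300)),cv2.resize(b[150:270,75:335],(400,185),interpolation=2).copy() if 0 else cv2.copyMakeBorder(cv2.resize(b[150:270,75:335],(400,185)),0,115,0,0,0)])[:,:,::-1])
print('box px',[tuple(np.round((np.array(proj('scene',P))-[75,150])*400/260)) for P in [(.421,.050,.06),(.429,.169,.06),(.589,.161,.06),(.578,.039,.06)]])
th=np.radians(-4.5); R0=down(th); p=[.498,.02,.16]
plan([((.50,-.03,.15),R0,7),((.50,-.03,.02),R0,4)],1)
```

```text
[6.48843760e-01 1.88696900e-04 1.57196354e-01] [-0.8   0.9   0.63  1.56  0.3   1.07 -0.49]
box px [(np.float64(232.0), np.float64(20.0)), (np.float64(291.0), np.float64(16.0)), (np.float64(303.0), np.float64(80.0)), (np.float64(237.0), np.float64(84.0))]
[[-0.021,-0.21,0.033,0.003,0.072,0.007,1],[-0.028,-0.21,0.031,0.003,0.071,0.007,1],[-0.032,-0.209,0.029,0.002,0.072,0.006,1],[-0.038,-0.208,0.025,0.003,0.071,0.007,1],[-0.043,-0.208,0.022,0.003,0.072,0.007,1]]
[[-0.047,-0.208,0.017,0.003,0.071,0.007,1],[-0.052,-0.207,0.013,0.003,0.072,0.006,1],[0,0,0.325,0,0,0,1],[0,0.001,0.325,0,0,0,1],[0,0,0.325,0,0,0,1]]
[[0,0,0.325,0,0,0,1]]
```

View pics/w6b.png

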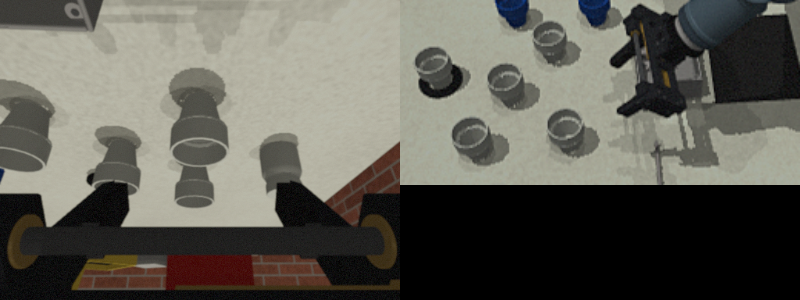

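The cup stands upright and empty again at (566,130). Next I move to the −y side of the box.

Call:
drive_tool([
  [-0.02,-0.21,0.03,0.003,0.072,0.007,1],
  [-0.03,-0.21,0.03,0.003,0.072,0.007,1],
  [-0.03,-0.21,0.03,0.003,0.072,0.007,1],
  [-0.04,-0.21,0.025,0.003,0.072,0.007,1],
  [-0.043,-0.21,0.02,0.003,0.072,0.007,1],
])

```text
t: 15.25
eef_pos: [0.5401, -0.0232, 0.1514]
tool_rot: [[0.061, 0.998, -0.009], [0.974, -0.061, -0.217], [-0.217, 0.005, -0.976]]
ft_force: [0.4, -1.5, -1.0]
finger_gap: 0.0882
grip_force: 0.0
```

Call:
drive_tool([
  [-0.05,-0.21,0.02,0.003,0.072,0.007,1],
  [-0.05,-0.21,0.01,0.003,0.072,0.007,1],
  [0,0,0,0,0,0,1],
])

```text
t: 15.62
eef_pos: [0.4966, -0.0337, 0.15]
tool_rot: [[0.09, 0.996, -0.003], [0.996, -0.09, 0.005], [0.004, -0.004, -1.0]]
ft_force: [0.9, 0.6, 0.7]
finger_gap: 0.0882
grip_force: 0.0
```

Run:
```python
from h import *
b,s=snap('scene','scene7');print(s['eef_pos'],s['tool_rot'].round(3).tolist(),s['joint_pos'].round(2))
im=cv2.resize(b[140:235,190:350],(800,475),interpolation=2)
for i,P in enumerate([(.421,.050,.06),(.429,.169,.06),(.589,.161,.06),(.578,.039,.06)]):
    u=(np.array(proj('scene',P))-[190,140])*5; cv2.circle(im,(int(u[0]),int(u[1])),4,(255,0,0),1)
cv2.imwrite('pics/s7b.png',im[:,:,::-1])
```

```text
[ 0.4965625  -0.03366292  0.14997475] [[0.09, 0.996, -0.003], [0.996, -0.09, 0.005], [0.004, -0.004, -1.0]] [-0.26  0.42  0.3   2.02 -0.19  0.73  0.07]
```

View pics/s7b.png

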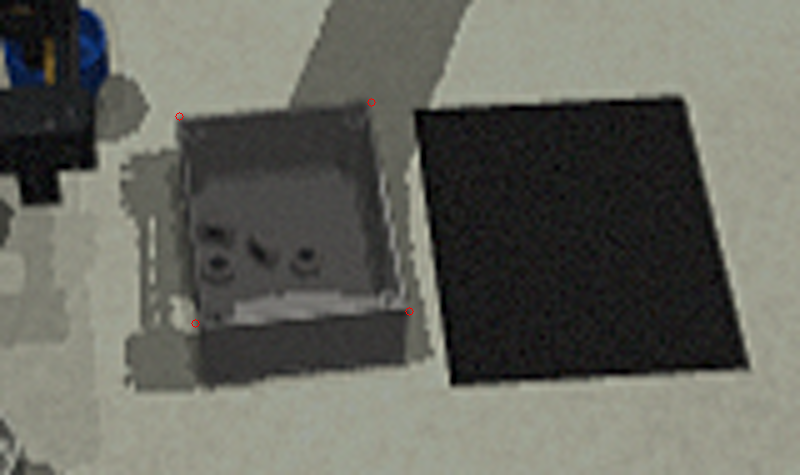

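The box top corners are near (181,118), (368,103), (408,300) and (200,322), with bottom corners at (207,387) and (407,365). The mat corners are at (415,112), (685,97), (748,370) and (452,385).

Run:
```python
from h import *
np.set_printoptions(precision=4,suppress=True)
f=lambda q,z:np.array([ray('scene',u/5+190,v/5+140,z)[:2] for u,v in q])
bt=f([(181,118),(368,103),(408,300),(200,322)],.06);m=f([(415,112),(685,97),(748,370),(452,385)],0);bb=f([(207,387),(407,365)],0)
ang=lambda a,b:np.degrees(np.arctan2(*(b-a)[::-1]))
print(bt,bt.mean(0),ang(bt[0],bt[3]),ang(bt[1],bt[2]),'bot',bb)
print(m,m.mean(0),ang(m[0],m[3]),ang(m[1],m[2]),np.linalg.norm(m[0]-m[3]),np.linalg.norm(m[0]-m[1]))
plan([((.498,-.03,.02),down(np.radians(-5)),4)],1)
```

```text
[[0.4227 0.0508]
 [0.4288 0.1666]
 [0.5809 0.1617]
 [0.5773 0.0416]] [0.5024 0.1052] -3.428392318252699 -1.8486654549768453 bot [[0.582  0.0431]
 [0.5855 0.1632]]
[[0.3893 0.2073]
 [0.4046 0.386 ]
 [0.6215 0.3636]
 [0.6038 0.1867]] [0.5048 0.2859] -5.480031710484837 -5.911247684681609 0.21547184280407725 0.1793799811686321
[[0.003,0.001,0.325,0,-0.001,0,1],[0.003,0,0.325,-0.001,0,0,1],[0.004,0,0.325,0,-0.001,0,1],[0.004,0,0.326,-0.001,0,0,1]]
```

Call:
drive_tool([
  [0,0,0.325,0,0,0,1],
  [0,0,0.325,0,0,0,1],
  [0,0,0.325,0,0,0,1],
  [0,0,0.325,0,0,0,1],
  [0,0,0,0,0,0.005,1],
])

```text
t: 16.3
eef_pos: [0.4976, -0.0276, 0.0183]
tool_rot: [[0.088, 0.996, -0.006], [0.996, -0.087, 0.004], [0.004, -0.006, -1.0]]
ft_force: [-0.6, -0.2, -0.4]
finger_gap: 0.0881
grip_force: 0.0
```

Call:
drive_tool([
  [0.2,-0.018,0,0,0,0,1],
  [0.2,-0.018,0,0,0,0,1],
  [0.15,-0.013,0,0,0,0,1],
  [0.1,-0.009,0,0,0,0,1],
  [0.1,-0.009,0,0,0,0,1],
])

```text
t: 16.92
eef_pos: [0.4995, 0.0455, 0.0215]
tool_rot: [[0.091, 0.996, -0.0], [0.996, -0.091, 0.003], [0.003, -0.0, -1.0]]
ft_force: [-1.1, -4.4, 1.4]
finger_gap: 0.0881
grip_force: 2.2
```

Call:
drive_tool([
  [0.12,-0.01,0,0,0,0,1],
  [0.15,-0.014,0,0,0,0,1],
  [0.15,-0.014,0,0,0,0,1],
  [0.15,-0.014,0,0,0,0,1],
  [0.15,-0.014,0,0,0,0,1],
])

```text
t: 17.55
eef_pos: [0.4991, 0.1201, 0.0215]
tool_rot: [[0.089, 0.996, -0.001], [0.996, -0.089, 0.005], [0.005, -0.001, -1.0]]
ft_force: [-0.5, -4.2, 1.9]
finger_gap: 0.0879
grip_force: 2.2
```

Call:
drive_tool([
  [0.15,-0.014,0,0,0,0,1],
  [0.15,-0.014,0,0,0,0,1],
  [0.15,-0.014,0,0,0,0.004,1],
  [0.15,-0.014,0,0,0,0.004,1],
  [0.12,-0.011,0,0,0,0,1],
])

```text
t: 18.18
eef_pos: [0.4986, 0.1928, 0.0216]
tool_rot: [[0.101, 0.995, -0.002], [0.995, -0.101, 0.005], [0.005, -0.002, -1.0]]
ft_force: [-0.9, -1.9, -2.0]
finger_gap: 0.0879
grip_force: 1.2
```

Call:
drive_tool([
  [0.08,-0.007,0,0,0,0,1],
  [0.06,-0.006,0,0,0,0,1],
  [0.03,-0.003,0,0,0,0,1],
  [0.02,-0.002,0,0,0,0,1],
  [0,0,0,0,0,0,1],
])

```text
t: 18.8
eef_pos: [0.4992, 0.2105, 0.022]
tool_rot: [[0.102, 0.995, -0.001], [0.995, -0.102, 0.005], [0.005, -0.001, -1.0]]
ft_force: [0.1, -1.6, -1.8]
finger_gap: 0.088
grip_force: 0.7
```

Run:
```python
from h import *
b,s=snap('scene','scene8');w,_=snap('side','side8');print(s['eef_pos'],s['tool_rot'].round(3).tolist())
im=cv2.resize(b[135:240,230:370],(800,600),interpolation=2)
cv2.imwrite('pics/s8b.png',im[:,:,::-1])
```

```text
[0.49920658 0.21054359 0.02197166] [[0.102, 0.995, -0.001], [0.995, -0.102, 0.005], [0.005, -0.001, -1.0]]
```

View pics/s8b.png

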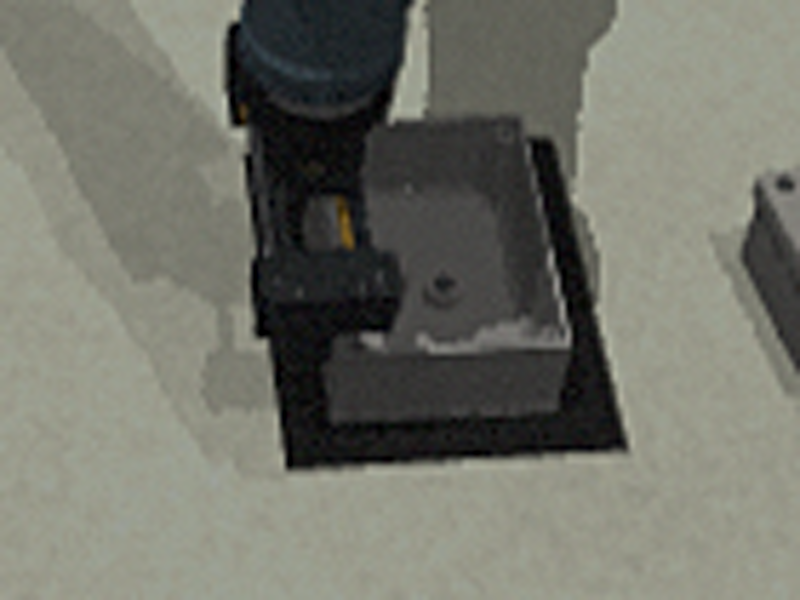

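The box sits inside the mat with about 25 mm or more to spare: box base (331,425)–(555,410) against the mat edge (288,468)–(628,452). I'll back off and go to view the cups.

Call:
drive_tool([
  [-0.1,0,0,0,0,0,1],
  [-0.3,0.01,0,0,0,0,1],
  [-0.2,0.01,-0.2,0,0,0,1],
  [0,0,-0.5,0,0,0,1],
  [0,0,-0.5,0,0,0,1],
])

```text
t: 19.52
eef_pos: [0.4952, 0.1491, 0.143]
tool_rot: [[0.103, 0.995, -0.001], [0.995, -0.103, 0.005], [0.005, -0.001, -1.0]]
ft_force: [0.5, 0.6, 0.2]
finger_gap: 0.0881
grip_force: 0.0
```

Run:
```python
from h import *
plan([((.50,-.24,.30),down(0),9)],1)
```

```text
[[-0.429,0.05,-0.177,0,0,-0.007,1],[-0.429,0.044,-0.176,0,-0.001,-0.008,1],[-0.429,0.04,-0.176,0,0,-0.007,1],[-0.431,0.035,-0.176,0,0,-0.007,1],[-0.43,0.03,-0.177,0,-0.001,-0.007,1]]
[[-0.432,0.025,-0.175,0,0,-0.008,1],[-0.431,0.02,-0.175,0,-0.001,-0.007,1],[-0.432,0.015,-0.175,-0.001,0,-0.007,1],[-0.432,0.011,-0.175,0,0,-0.008,1]]
```

Call:
drive_tool([
  [-0.43,0.05,-0.177,0,0,-0.007,1],
  [-0.43,0.044,-0.177,0,0,-0.007,1],
  [-0.43,0.04,-0.177,0,0,-0.007,1],
  [-0.43,0.035,-0.177,0,0,-0.007,1],
  [-0.43,0.03,-0.177,0,0,-0.007,1],
])

```text
t: 20.15
eef_pos: [0.4978, -0.0682, 0.2299]
tool_rot: [[0.047, 0.999, 0.001], [0.999, -0.047, 0.006], [0.006, 0.0, -1.0]]
ft_force: [-0.2, 0.6, -0.1]
finger_gap: 0.0884
grip_force: 0.0
```

Call:
drive_tool([
  [-0.43,0.025,-0.175,0,0,-0.008,1],
  [-0.43,0.02,-0.175,0,0,-0.007,1],
  [-0.43,0.015,-0.175,0,0,-0.007,1],
  [-0.43,0.01,-0.175,0,0,-0.008,1],
  [0,0,0,0,0,0,1],
])

```text
t: 20.78
eef_pos: [0.4994, -0.2436, 0.2998]
tool_rot: [[0.006, 1.0, 0.003], [1.0, -0.006, 0.002], [0.002, 0.003, -1.0]]
ft_force: [0.1, 0.6, -1.2]
finger_gap: 0.0881
grip_force: 0.0
```

Call:
drive_tool([
  [0,0,0,0,0,0,1],
  [0,0,0,0,0,0,1],
])

```text
t: 21.02
eef_pos: [0.5, -0.2373, 0.2975]
tool_rot: [[-0.002, 1.0, -0.001], [1.0, 0.002, 0.006], [0.006, -0.001, -1.0]]
ft_force: [0.7, -0.1, 0.3]
finger_gap: 0.0884
grip_force: 0.0
```

Run:
```python
from h import *; import pickle
np.set_printoptions(precision=4,suppress=True)
w,s=snap('wrist','w9');pickle.dump(s,open('s9.pkl','wb'));print(s['t'],s['eef_pos'],s['tool_rot'].round(4).tolist())
g=cv2.resize(cv2.cvtColor(w,cv2.COLOR_RGB2GRAY),None,fx=3,fy=3,interpolation=2)
c=cv2.HoughCircles(cv2.GaussianBlur(g,(7,7),0),cv2.HOUGH_GRADIENT,1.5,130,param1=100,param2=40,minRadius=72,maxRadius=100)
im=cv2.resize(w,(800,600)); k=800/512/3
for u,v,r in c[0]:
    P=ray('wrist',(u+.5)/3-.5,(v+.5)/3-.5,.072,s); Q=ray('wrist',(u+r)/3,v/3,.072,s)
    print((u*k,v*k,r*k),P[:2],'r',np.linalg.norm(P-Q)); cv2.circle(im,(int(u*k),int(v*k)),int(r*k),(255,0,0),1)
cv2.imwrite('pics/w9b.png',im[:,:,::-1])
```

```text
21.025 [ 0.5    -0.2373  0.2975] [[-0.0023, 1.0, -0.0014], [1.0, 0.0023, 0.0063], [0.0063, -0.0014, -1.0]]
(np.float32(444.1406), np.float32(206.64061), np.float32(44.76562)) [ 0.5268 -0.2025] r 0.03131879307069309
(np.float32(591.7969), np.float32(288.67188), np.float32(43.515625)) [ 0.6343 -0.2607] r 0.031733291652045505
(np.float32(359.76562), np.float32(384.76562), np.float32(38.51562)) [ 0.4657 -0.3358] r 0.029561662543828176
(np.float32(634.7656), np.float32(51.95312), np.float32(51.640625)) [ 0.6472 -0.1041] r 0.03354515437589857
(np.float32(303.51562), np.float32(76.953125), np.float32(51.640625)) [ 0.4335 -0.1193] r 0.03392059268315941
(np.float32(164.45312), np.float32(180.07812), np.float32(51.640625)) [ 0.3354 -0.1849] r 0.03560093232205789
```

View pics/w9b.png

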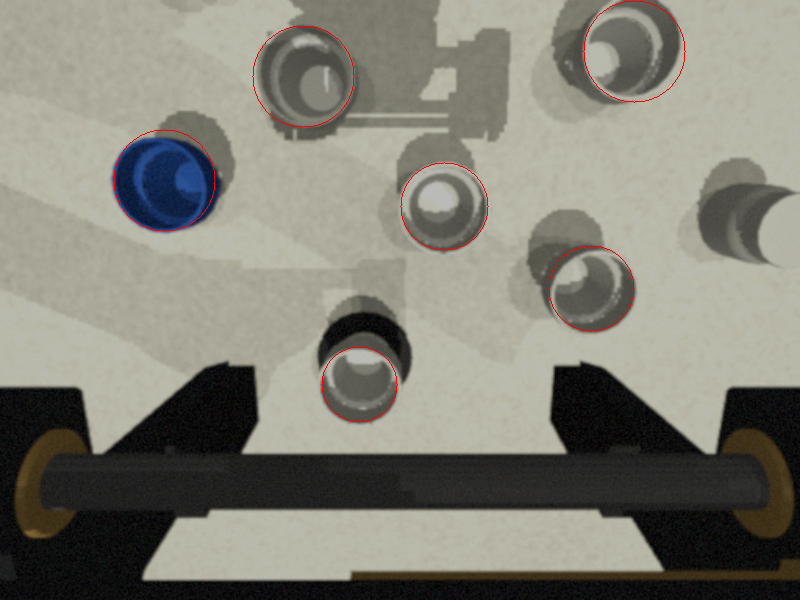

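The circles fit the rims: q at (0.527,-0.202), r at (0.634,-0.261) and the base cup at (0.466,-0.336), each with a radius near 31 mm. I'll nest q first.

Run:
```python
from h import *
D=down(0); x,y=.5275,-.2023
plan([((x,y,.11),D,5),((x,y,.047),D,4)],1)
```

```text
[[0.068,0.056,0.376,0,-0.001,0,1],[0.068,0.055,0.375,0,-0.001,0.001,1],[0.07,0.056,0.375,-0.001,0,0,1],[0.069,0.055,0.376,0,-0.001,0,1],[0.069,0.055,0.375,0,-0.001,0,1]]
[[0,0,0.157,0,0,0,1],[0,0,0.158,0,0,0,1],[0,0,0.157,0,0,0,1],[0.001,0,0.158,0,0,0,1]]
```

Call:
drive_tool([
  [0.068,0.055,0.375,0,-0.001,0,1],
  [0.068,0.055,0.375,0,-0.001,0,1],
  [0.07,0.055,0.375,0,-0.001,0,1],
  [0.07,0.055,0.375,0,0,0,1],
  [0.07,0.055,0.375,0,0,0,1],
])

```text
t: 21.7
eef_pos: [0.5276, -0.2024, 0.1093]
tool_rot: [[-0.002, 1.0, -0.001], [1.0, 0.002, 0.001], [0.001, -0.001, -1.0]]
ft_force: [0.1, -0.3, 0.4]
finger_gap: 0.0883
grip_force: 0.0
```

Call:
drive_tool([
  [0,0,0.157,0,0,0,1],
  [0,0,0.157,0,0,0,1],
  [0,0,0.157,0,0,0,1],
  [0,0,0.157,0,0,0,1],
  [0,0,0,0,0,0,1],
])

```text
t: 22.32
eef_pos: [0.5265, -0.2037, 0.0469]
tool_rot: [[-0.0, 1.0, -0.002], [1.0, 0.0, 0.001], [0.001, -0.002, -1.0]]
ft_force: [-0.2, -0.2, -0.6]
finger_gap: 0.088
grip_force: 0.0
```

Call:
drive_tool([
  [0,0,0,0,0,0,0.6],
  [0,0,0,0,0,0,0.6],
  [0,0,0,0,0,0,0.6],
  [0,0,0,0,0,0,0.6],
  [0,0,0,0,0,0,0.6],
], newtons=15)

```text
t: 22.95
eef_pos: [0.5277, -0.204, 0.0483]
tool_rot: [[-0.0, 1.0, 0.0], [1.0, 0.0, 0.0], [0.0, 0.0, -1.0]]
ft_force: [-0.8, 0.8, 5.0]
finger_gap: 0.0657
grip_force: 15.0
```

Run:
```python
from h import *
D=down(0); s=bot.get_state(); p=s['eef_pos'];print(p,s['ft_force'],s['joint_pos'].round(2))
plan([((p[0],p[1],.16),D,4),((.4657,-.336,.16),D,5)],.6)
```

```text
[ 0.52770079 -0.20403663  0.04834163] [-0.76682286  0.77028162  5.03427583] [ 0.03  0.7   0.35  1.89 -0.39  0.62  0.63]
[[0,0,-0.279,0,0,0,0.6],[0,0,-0.279,0,0,0,0.6],[0,0,-0.279,0,0,0,0.6],[0,0,-0.28,0,0,0,0.6],[-0.264,-0.124,0,0,0,0,0.6]]
[[-0.264,-0.124,0,0,0,0,0.6],[-0.264,-0.124,0,0,0,0,0.6],[-0.263,-0.124,0,0,0,0,0.6],[-0.264,-0.124,0,0,0,0,0.6]]
```

Call:
drive_tool([
  [0,0,-0.28,0,0,0,0.6],
  [0,0,-0.28,0,0,0,0.6],
  [0,0,-0.28,0,0,0,0.6],
  [0,0,-0.28,0,0,0,0.6],
  [-0.264,-0.124,0,0,0,0,0.6],
])

```text
t: 23.58
eef_pos: [0.5173, -0.2287, 0.1616]
tool_rot: [[-0.005, 1.0, 0.003], [1.0, 0.005, 0.001], [0.001, 0.003, -1.0]]
ft_force: [0.1, -0.8, -0.4]
finger_gap: 0.0656
grip_force: 15.0
```

Call:
drive_tool([
  [-0.264,-0.124,0,0,0,0,0.6],
  [-0.264,-0.124,0,0,0,0,0.6],
  [-0.264,-0.124,0,0,0,0,0.6],
  [-0.264,-0.124,0,0,0,0,0.6],
  [0,0,0,0,0,0,0.6],
])

```text
t: 24.2
eef_pos: [0.4636, -0.3381, 0.1597]
tool_rot: [[0.004, 1.0, -0.002], [1.0, -0.004, -0.001], [-0.001, -0.002, -1.0]]
ft_force: [-0.2, -1.3, -1.7]
finger_gap: 0.0658
grip_force: 15.0
```

Call:
drive_tool([
  [0,0,0,0,0,0,0.6],
])

```text
t: 24.32
eef_pos: [0.4658, -0.3347, 0.1595]
tool_rot: [[-0.001, 1.0, -0.001], [1.0, 0.001, 0.002], [0.002, -0.001, -1.0]]
ft_force: [0.5, 0.1, -0.8]
finger_gap: 0.0657
grip_force: 15.0
```

Run:
```python
from h import *
D=down(0); s=bot.get_state(); p=s['eef_pos'];print(p,s['ft_force'])
w,_=snap('wrist','w10');b,_=snap('scene','scene10')
plan([((.4657,-.336,.10),D,4),((.4657,-.336,.079),D,3)],.6)
cv2.imwrite('pics/s10b.png',np.hstack([cv2.resize(w[200:384,100:412],(500,295)),cv2.resize(b[140:240,60:160],(295,295),interpolation=2)])[:,:,::-1])
```

```text
[ 0.46581346 -0.33471141  0.15948884] [ 0.51827273  0.08760696 -0.8043117 ]
[[-0.004,-0.001,0.149,0,0,0,0.6],[-0.005,-0.001,0.149,0,0,0.001,0.6],[-0.004,-0.001,0.149,0,-0.001,0,0.6],[-0.004,-0.002,0.149,0,0,0.001,0.6],[0,0,0.07,0,0,0,0.6]]
[[0,0,0.07,0,0,0,0.6],[0,0.001,0.07,0,0,0,0.6]]
```

View pics/s10b.png

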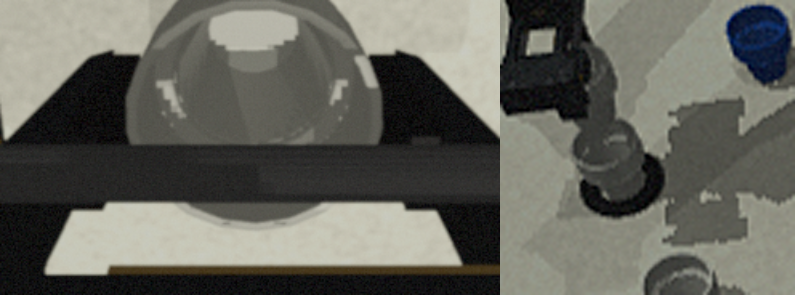

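The held cup is above the base cup, whose rim is at about (608,148) in the right crop. I'll check that against my estimate before lowering.

Run:
```python
from h import *
print(proj('scene',(.4657,-.336,.072)),'seen',(60+108/2.95,140+148/2.95)); print(ray('scene',60+108/2.95,140+148/2.95,.072))
print(ray('scene',60+122.5/2.95,140+183/2.95,.008))
s=bot.get_state();print(s['eef_pos'])
# hough base cup in scene10 crop + held cup foot
im=cv2.imread('pics/scene10.png')
```

```text
(np.float64(95.18176741643418), np.float64(187.89659065639373)) seen (96.61016949152543, 190.16949152542372)
[ 0.47481573 -0.33147641  0.072     ]
[ 0.47000644 -0.33566573  0.008     ]
[ 0.46620257 -0.33436482  0.15959766]
```

Call:
drive_tool([
  [-0.01,0.01,0.14,0,0,0,0.6],
  [0,0,0.14,0,0,0,0.6],
  [0,0,0.14,0,0,0,0.6],
  [0,0,0.12,0,0,0,0.6],
])

```text
t: 24.92
eef_pos: [0.466, -0.3366, 0.1044]
tool_rot: [[-0.0, 1.0, -0.002], [1.0, 0.0, 0.001], [0.001, -0.002, -1.0]]
ft_force: [-0.1, -0.0, -1.7]
finger_gap: 0.0655
grip_force: 15.0
```

Call:
drive_tool([
  [0,0,0.07,0,0,0,0.6],
  [0,0,0.07,0,0,0,0.6],
  [0,0,0.06,0,0,0,0.6],
  [0,0,0.03,0,0,0,0.6],
  [0,0,0,0,0,0,0.6],
])

```text
t: 25.55
eef_pos: [0.4664, -0.3368, 0.0828]
tool_rot: [[-0.0, 1.0, -0.001], [1.0, 0.0, 0.001], [0.001, -0.001, -1.0]]
ft_force: [-0.0, -0.0, -0.7]
finger_gap: 0.0655
grip_force: 15.0
```

Call:
drive_tool([
  [0,0,0.03,0,0,0,0.6],
  [0,0,0.02,0,0,0,0.6],
  [0,0,0.01,0,0,0,0.6],
  [0,0,0,0,0,0,0.6],
])

```text
t: 26.05
eef_pos: [0.4669, -0.3375, 0.0783]
tool_rot: [[-0.0, 1.0, 0.001], [1.0, 0.0, 0.0], [0.0, 0.001, -1.0]]
ft_force: [-1.6, 1.8, 12.7]
finger_gap: 0.0654
grip_force: 15.0
```

Call:
drive_tool([
  [0,0,0,0,0,0,1],
  [0,0,0,0,0,0,1],
  [0,0,0,0,0,0,1],
  [0,0,-0.1,0,0,0,1],
  [0,0,-0.3,0,0,0,1],
])

```text
t: 26.68
eef_pos: [0.4655, -0.3363, 0.1166]
tool_rot: [[-0.0, 1.0, -0.003], [1.0, 0.0, 0.002], [0.002, -0.003, -1.0]]
ft_force: [0.1, -0.7, 0.2]
finger_gap: 0.0881
grip_force: 0.0
```

Call:
drive_tool([
  [0,0,-0.5,0,0,0,1],
  [0,0,-0.3,0,0,0,1],
  [0,0,0,0,0,0,1],
])

```text
t: 27.05
eef_pos: [0.4678, -0.338, 0.1997]
tool_rot: [[-0.0, 1.0, 0.004], [1.0, 0.0, -0.002], [-0.002, 0.004, -1.0]]
ft_force: [-0.3, 0.5, -0.1]
finger_gap: 0.0883
grip_force: 0.0
```

```bash
cat > go.py <<'E'
from h import *; import sys
D=down(0); x,y,z=map(float,sys.argv[1:4]); s=bot.get_state(); p=s['eef_pos'];print(p)
# up/across at z 'clear', then down
plan([((x,y,max(p[2],.13)),D,int(sys.argv[4])),((x,y,.047),D,4)],1)
E
python3 go.py .634 -.261 .047 6; python3 -c "
from h import *
snap('scene','scene11');snap('wrist','w11')"
```

```text
[ 0.46777712 -0.3380131   0.19972185]
[[0.128,0.277,0.001,0,0,0,1],[0.129,0.277,0.001,0.001,0,0,1],[0.128,0.277,0,0,0.001,0,1],[0.128,0.277,0.001,0.001,0,0,1],[0.129,0.277,0,0,0,0,1]]
[[0.128,0.277,0,0.001,0,0,1],[0,0,0.382,0,0,0,1],[0,0.001,0.382,0,0,0,1],[0,0,0.381,0,0,0,1],[0,0.001,0.382,0,0,0,1]]
```

q seated exactly at home height (contact of 12.7 N at z=0.0783). Now r.

Call:
drive_tool([
  [0.128,0.277,0,0,0,0,1],
  [0.128,0.277,0,0,0,0,1],
  [0.128,0.277,0,0,0,0,1],
  [0.128,0.277,0,0,0,0,1],
  [0.128,0.277,0,0,0,0,1],
])

```text
t: 27.78
eef_pos: [0.6049, -0.2719, 0.1949]
tool_rot: [[-0.0, 1.0, -0.004], [1.0, 0.0, 0.002], [0.002, -0.004, -1.0]]
ft_force: [-0.1, -0.2, 0.7]
finger_gap: 0.0884
grip_force: 0.0
```

Call:
drive_tool([
  [0.128,0.277,0,0,0,0,1],
  [0,0,0.3,0,0,0,1],
  [0,0,0.3,0,0,0,1],
  [0,0,0.3,0,0,0,1],
  [0,0,0,0,0,0,1],
])

```text
t: 28.4
eef_pos: [0.6299, -0.2588, 0.1029]
tool_rot: [[-0.0, 1.0, -0.008], [1.0, 0.0, 0.003], [0.003, -0.008, -1.0]]
ft_force: [0.0, 0.5, 0.3]
finger_gap: 0.0879
grip_force: 0.0
```

```bash
python3 go.py .634 -.261 .047 2
```

```text
[ 0.62985043 -0.25878659  0.10287222]
[[-0.011,0.02,-0.136,-0.002,-0.001,0,1],[-0.011,0.02,-0.136,-0.003,-0.001,0,1],[0,0,0.208,0,0,0,1],[0,0,0.207,0,0,0,1],[0,0,0.208,0,0,0,1]]
[[0.001,0,0.207,0,0,0,1]]
```

Call:
drive_tool([
  [-0.011,0.02,0,-0.003,-0.001,0,1],
  [-0.011,0.02,0.16,-0.002,-0.001,0,1],
  [0,0,0.2,0,0,0,1],
  [0,0,0.2,0,0,0,1],
  [0,0,0,0,0,0,1],
])

```text
t: 29.02
eef_pos: [0.6352, -0.2615, 0.0481]
tool_rot: [[-0.0, 1.0, 0.003], [1.0, 0.0, -0.001], [-0.001, 0.003, -1.0]]
ft_force: [0.1, 0.5, 0.2]
finger_gap: 0.0882
grip_force: 0.0
```

Call:
drive_tool([
  [0,0,0,0,0,0,0.6],
  [0,0,0,0,0,0,0.6],
  [0,0,0,0,0,0,0.6],
  [0,0,0,0,0,0,0.6],
  [0,0,0,0,0,0,0.6],
])

```text
t: 29.65
eef_pos: [0.6375, -0.2626, 0.0515]
tool_rot: [[-0.0, 1.0, 0.008], [1.0, 0.0, -0.003], [-0.003, 0.008, -1.0]]
ft_force: [0.2, 0.6, 4.2]
finger_gap: 0.0641
grip_force: 14.9
```

```bash
cat > pl.py <<'E'
from h import *; import sys
D=down(0); zc=float(sys.argv[1]); n=int(sys.argv[2]); s=bot.get_state(); p=s['eef_pos'];print(p,s['ft_force'],s['finger_gap'])
plan([((p[0],p[1],zc),D,5),((.4665,-.337,zc),D,n)],.6)
E
python3 pl.py .19 5
```

```text
[ 0.63745202 -0.26260352  0.05147526] [0.20927391 0.63944538 4.20953986] 0.0641229068509934
[[-0.001,0.002,-0.277,0.001,0,0,0.6],[-0.001,0.002,-0.277,0.001,0.001,0,0.6],[0,0.002,-0.277,0.001,0,0,0.6],[-0.001,0.001,-0.277,0.001,0.001,0,0.6],[0,0,-0.277,0.001,0,0,0.6]]
[[-0.149,-0.342,0,0,0,0,0.6],[-0.148,-0.342,0,0,0,0,0.6],[-0.149,-0.342,-0.001,0,0,0,0.6],[-0.148,-0.342,0,0,0,0,0.6],[-0.149,-0.342,0,0,0,0,0.6]]
```

Call:
drive_tool([
  [0,0,-0.277,0.001,0,0,0.6],
  [0,0,-0.277,0.001,0,0,0.6],
  [0,0,-0.277,0.001,0,0,0.6],
  [0,0,-0.277,0.001,0,0,0.6],
  [0,0,-0.277,0.001,0,0,0.6],
])

```text
t: 30.28
eef_pos: [0.6359, -0.2617, 0.1897]
tool_rot: [[-0.0, 1.0, -0.002], [1.0, 0.0, -0.002], [-0.002, -0.002, -1.0]]
ft_force: [-0.1, -0.5, -0.7]
finger_gap: 0.064
grip_force: 14.9
```

Call:
drive_tool([
  [-0.149,-0.342,0,0,0,0,0.6],
  [-0.149,-0.342,0,0,0,0,0.6],
  [-0.149,-0.342,0,0,0,0,0.6],
  [-0.149,-0.342,0,0,0,0,0.6],
  [-0.149,-0.342,0,0,0,0,0.6],
])

```text
t: 30.9
eef_pos: [0.4639, -0.3367, 0.1894]
tool_rot: [[-0.0, 1.0, -0.001], [1.0, 0.0, -0.002], [-0.002, -0.001, -1.0]]
ft_force: [-0.4, -0.3, -1.1]
finger_gap: 0.0644
grip_force: 14.9
```

Call:
drive_tool([
  [0,0,0,0,0,0,0.6],
  [0,0,0,0,0,0,0.6],
])

```text
t: 31.15
eef_pos: [0.4659, -0.336, 0.1895]
tool_rot: [[-0.001, 1.0, -0.0], [1.0, 0.001, -0.002], [-0.002, -0.0, -1.0]]
ft_force: [0.7, -0.5, -0.6]
finger_gap: 0.0637
grip_force: 14.9
```

```bash
cat > lo.py <<'E'
from h import *; import sys
D=down(0); z=float(sys.argv[1]); s=bot.get_state(); print(s['eef_pos'],s['ft_force'])
plan([((.4665,-.337,z+.03),D,5),((.4665,-.337,z+.004),D,4)],.6)
E
python3 lo.py .1095
```

```text
[ 0.46594253 -0.33599799  0.18951102] [ 0.66296121 -0.45594903 -0.56108706]
[[-0.002,0.001,0.1,0,0,0,0.6],[-0.002,0.001,0.1,0,0.001,0,0.6],[-0.002,0.001,0.1,0,0,0,0.6],[-0.001,0.002,0.1,0,0,0,0.6],[-0.002,0.001,0.1,0,0,0,0.6]]
[[0,0,0.065,0,0,0,0.6],[0,0,0.065,0,0,0,0.6],[0,0,0.065,0,0,0,0.6],[0,0,0.065,0,0,0,0.6]]
```

Call:
drive_tool([
  [0,0,0.1,0,0,0,0.6],
  [-0.01,0,0.1,0,0,0,0.6],
  [0,0,0.1,0,0,0,0.6],
  [0,0,0.1,0,0,0,0.6],
  [0,0,0.1,0,0,0,0.6],
])

```text
t: 31.78
eef_pos: [0.4653, -0.3376, 0.1388]
tool_rot: [[-0.0, 1.0, -0.001], [1.0, 0.0, -0.003], [-0.003, -0.001, -1.0]]
ft_force: [0.2, -0.0, -1.1]
finger_gap: 0.0642
grip_force: 14.9
```

Call:
drive_tool([
  [0,0,0.06,0,0,0,0.6],
  [0,0,0.06,0,0,0,0.6],
  [0,0,0.06,0,0,0,0.6],
  [0,0,0.05,0,0,0,0.6],
  [0,0,0,0,0,0,0.6],
])

```text
t: 32.4
eef_pos: [0.4652, -0.3375, 0.1163]
tool_rot: [[-0.0, 1.0, -0.001], [1.0, 0.0, -0.002], [-0.002, -0.001, -1.0]]
ft_force: [0.0, 0.5, -1.6]
finger_gap: 0.0639
grip_force: 14.9
```

Call:
drive_tool([
  [0,0,0.03,0,0,0,0.6],
  [0,0,0.02,0,0,0,0.6],
  [0,0,0,0,0,0,0.6],
])

```text
t: 32.78
eef_pos: [0.4656, -0.3377, 0.1117]
tool_rot: [[-0.0, 1.0, -0.0], [1.0, 0.0, -0.003], [-0.003, -0.0, -1.0]]
ft_force: [0.5, 0.5, 0.2]
finger_gap: 0.0639
grip_force: 14.9
```

Call:
drive_tool([
  [0,0,0.015,0,0,0,0.6],
  [0,0,0,0,0,0,0.6],
])

```text
t: 33.02
eef_pos: [0.466, -0.3382, 0.1113]
tool_rot: [[-0.0, 1.0, 0.001], [1.0, 0.0, -0.003], [-0.003, 0.001, -1.0]]
ft_force: [-0.5, 1.6, 10.0]
finger_gap: 0.0639
grip_force: 14.9
```

Home again: .0515 + .060 = .1115. Release, then p.

Call:
drive_tool([
  [0,0,0,0,0,0,1],
  [0,0,0,0,0,0,1],
  [0,0,0,0,0,0,1],
  [0,0,-0.1,0,0,0,1],
  [0,0,-0.3,0,0,0,1],
])

```text
t: 33.65
eef_pos: [0.4645, -0.3371, 0.1499]
tool_rot: [[-0.0, 1.0, -0.003], [1.0, 0.0, -0.001], [-0.001, -0.003, -1.0]]
ft_force: [0.4, -0.6, 0.1]
finger_gap: 0.0885
grip_force: 0.0
```

Call:
drive_tool([
  [0,0,-0.4,0,0,0,1],
  [0,0,-0.2,0,0,0,1],
  [0,0,0,0,0,0,1],
])

```text
t: 34.02
eef_pos: [0.4663, -0.3382, 0.212]
tool_rot: [[-0.0, 1.0, 0.003], [1.0, 0.0, -0.004], [-0.004, 0.003, -1.0]]
ft_force: [0.2, -0.1, -0.7]
finger_gap: 0.0881
grip_force: 0.0
```

```bash
python3 go.py .437 -.117 .047 6
python3 - <<'E'
from h import *
w,s=snap('wrist','w12');snap('scene','scene12')
g=cv2.resize(cv2.cvtColor(w,cv2.COLOR_RGB2GRAY),None,fx=3,fy=3,interpolation=2)
c=cv2.HoughCircles(cv2.GaussianBlur(g,(7,7),0),cv2.HOUGH_GRADIENT,1.5,100,param1=100,param2=40,minRadius=80,maxRadius=160)
for u,v,r in c[0]:
    for z in(.072,.132): print((u/3,v/3,r/3),z,ray('wrist',u/3,v/3,z,s)[:2],'r',np.linalg.norm(ray('wrist',u/3,v/3,z,s)-ray('wrist',(u+r)/3,v/3,z,s)))
E
```

```text
[ 0.4663044  -0.33820152  0.21198104]
[[0.369,-0.049,-0.002,0,0,0,1],[0.368,-0.049,-0.001,0.001,0.001,0,1],[0.369,-0.048,-0.002,0,0,0,1],[0.369,-0.049,-0.001,0,0.001,0,1],[0.368,-0.049,0,0,0,0,1]]
[[0.369,-0.049,-0.001,0.001,0.001,0,1],[0,0,0.413,0,0,0,1],[0,0.001,0.412,0,0,0,1],[0,0,0.413,0,0,0,1],[0,0,0.412,0,0,0,1]]
(np.float32(257.75), np.float32(198.25), np.float32(42.116665)) 0.072 [ 0.46561525 -0.35492339] r 0.03691933709432494
(np.float32(257.75), np.float32(198.25), np.float32(42.116665)) 0.132 [ 0.46554818 -0.3369977 ] r 0.029153230887709904
(np.float32(254.75), np.float32(164.75), np.float32(37.416668)) 0.072 [ 0.46309113 -0.3251221 ] r 0.031901373781705024
(np.float32(254.75), np.float32(164.75), np.float32(37.416668)) 0.132 [ 0.46355502 -0.31346521] r 0.025190812963869304
```

The stack's top rim measures at (0.4655,-0.337) for z=0.132, as it should. Now p.

Call:
drive_tool([
  [0.369,-0.049,0,0,0,0,1],
  [0.369,-0.049,0,0,0,0,1],
  [0.369,-0.049,0,0,0,0,1],
  [0.369,-0.049,0,0,0,0,1],
  [0.369,-0.049,0,0,0,0,1],
])

```text
t: 34.75
eef_pos: [0.4398, -0.1516, 0.2085]
tool_rot: [[-0.0, 1.0, -0.003], [1.0, 0.0, -0.002], [-0.002, -0.003, -1.0]]
ft_force: [0.1, 0.7, -0.2]
finger_gap: 0.0882
grip_force: 0.0
```

Call:
drive_tool([
  [0.369,-0.049,0,0,0,0,1],
  [0,0,0.25,0,0,0,1],
  [0,0,0,0,0,0,1],
  [0,0,0,0,0,0,1],
])

```text
t: 35.25
eef_pos: [0.4357, -0.1168, 0.1846]
tool_rot: [[0.001, 1.0, -0.001], [1.0, -0.001, -0.003], [-0.003, -0.001, -1.0]]
ft_force: [-0.1, 0.1, -0.7]
finger_gap: 0.0882
grip_force: 0.0
```

Run:
```python
from h import *
w,s=snap('wrist','w13'); print(s['eef_pos'])
g=cv2.resize(cv2.cvtColor(w,cv2.COLOR_RGB2GRAY),None,fx=3,fy=3,interpolation=2)
c=cv2.HoughCircles(cv2.GaussianBlur(g,(7,7),0),cv2.HOUGH_GRADIENT,1.5,100,param1=100,param2=40,minRadius=80,maxRadius=160)
for u,v,r in c[0][:4]:
    z=.072; print((u/3,v/3,r/3),z,ray('wrist',u/3,v/3,z,s)[:2],'r',np.linalg.norm(ray('wrist',u/3,v/3,z,s)-ray('wrist',(u+r)/3,v/3,z,s)))
plan([((.437,-.117,.11),down(0),3),((.437,-.117,.047),down(0),4)],1)
```

```text
[ 0.43574377 -0.11677971  0.18455735]
(np.float32(258.25), np.float32(187.25), np.float32(37.566666)) 0.072 [ 0.43497013 -0.11615584] r 0.02947857259540372
(np.float32(149.75), np.float32(55.25), np.float32(51.916668)) 0.072 [ 0.35832643 -0.01945146] r 0.03675988874993332
(np.float32(287.25), np.float32(361.25), np.float32(33.166668)) 0.072 [ 0.46125758 -0.28100065] r 0.03038300816573922
(np.float32(143.75), np.float32(269.25), np.float32(45.716663)) 0.072 [ 0.33842467 -0.18739988] r 0.038508230451785176
[[0,0.003,0.249,0,0.001,0,1],[0,0.004,0.25,0,0,0,1],[0,0.003,0.249,0,0.001,-0.001,1],[0,0,0.158,0,0,0,1],[0,0,0.157,0,0,0,1]]
[[0,0,0.158,0,0,0,1],[0,0,0.157,0,0,0,1]]
```

Call:
drive_tool([
  [0,0,0.25,0,0.001,0,1],
  [0.01,0,0.25,0,0,0,1],
  [0,0,0.25,0,0.001,0,1],
  [0,0,0.2,0,0,0,1],
  [0,0,0.2,0,0,0,1],
])

```text
t: 35.92
eef_pos: [0.4365, -0.1159, 0.0694]
tool_rot: [[0.001, 1.0, 0.0], [1.0, -0.001, 0.0], [0.0, 0.0, -1.0]]
ft_force: [-0.4, -0.7, -0.4]
finger_gap: 0.088
grip_force: 0.0
```

Call:
drive_tool([
  [0,0,0.15,0,0,0,1],
  [0,0,0.07,0,0,0,1],
  [0,0,0,0,0,0,1],
])

```text
t: 36.3
eef_pos: [0.4358, -0.1154, 0.0475]
tool_rot: [[-0.0, 1.0, -0.001], [1.0, 0.0, 0.001], [0.001, -0.001, -1.0]]
ft_force: [-0.4, 0.2, 0.5]
finger_gap: 0.0879
grip_force: 0.0
```

Call:
drive_tool([
  [0,0,0,0,0,0,0.6],
  [0,0,0,0,0,0,0.6],
  [0,0,0,0,0,0,0.6],
  [0,0,0,0,0,0,0.6],
  [0,0,0,0,0,0,0.6],
])

```text
t: 36.92
eef_pos: [0.4361, -0.1153, 0.0478]
tool_rot: [[-0.0, 1.0, -0.0], [1.0, 0.0, 0.0], [0.0, -0.0, -1.0]]
ft_force: [-1.8, 0.1, 5.8]
finger_gap: 0.065
grip_force: 15.0
```

```bash
python3 pl.py .22 6
```

```text
[ 0.43606837 -0.11529203  0.04781632] [-1.75908127  0.12984967  5.75731978] 0.06501938071009036
[[0,0,-0.344,0,0,0,0.6],[0,0,-0.345,0,0,0,0.6],[0.001,0,-0.344,0,0,0,0.6],[0,0,-0.344,0,0,0,0.6],[0,0,-0.345,0,0,0,0.6]]
[[-0.37,0.051,0,0,0,0,0.6],[-0.369,0.05,0,0,0,0,0.6],[-0.37,0.051,0,0,0,0,0.6],[-0.369,0.05,-0.001,0,0,0,0.6],[-0.37,0.051,0,0,0,0,0.6]]
[[-0.369,0.051,0,0,0,0,0.6]]
```

Call:
drive_tool([
  [0,0,-0.344,0,0,0,0.6],
  [0,0,-0.344,0,0,0,0.6],
  [0,0,-0.344,0,0,0,0.6],
  [0,0,-0.344,0,0,0,0.6],
  [0,0,-0.344,0,0,0,0.6],
])

```text
t: 37.55
eef_pos: [0.4355, -0.1152, 0.2204]
tool_rot: [[-0.0, 1.0, -0.001], [1.0, 0.0, 0.0], [0.0, -0.001, -1.0]]
ft_force: [-0.1, 0.3, -1.3]
finger_gap: 0.0648
grip_force: 15.0
```

Call:
drive_tool([
  [-0.37,0.05,0,0,0,0,0.6],
  [-0.37,0.05,0,0,0,0,0.6],
  [-0.37,0.05,0,0,0,0,0.6],
  [-0.37,0.05,0,0,0,0,0.6],
  [-0.37,0.05,0,0,0,0,0.6],
])

```text
t: 38.17
eef_pos: [0.4608, -0.3012, 0.219]
tool_rot: [[-0.001, 1.0, -0.001], [1.0, 0.001, 0.001], [0.001, -0.001, -1.0]]
ft_force: [0.1, 0.1, 0.2]
finger_gap: 0.0646
grip_force: 15.0
```

Call:
drive_tool([
  [-0.37,0.05,0,0,0,0,0.6],
  [0,0,0,0,0,0,0.6],
  [0,0,0,0,0,0,0.6],
])

```text
t: 38.55
eef_pos: [0.4658, -0.3364, 0.2189]
tool_rot: [[-0.001, 1.0, -0.002], [1.0, 0.001, 0.002], [0.002, -0.002, -1.0]]
ft_force: [-0.3, -0.4, -0.4]
finger_gap: 0.0648
grip_force: 15.0
```

```bash
python3 lo.py .138
```

```text
[ 0.46575061 -0.33638328  0.21887567] [-0.30404045 -0.35770026 -0.39157793]
[[-0.001,0.002,0.102,0,0,0,0.6],[-0.002,0.001,0.101,0,0,0,0.6],[-0.001,0.002,0.102,-0.001,-0.001,0,0.6],[-0.001,0.001,0.102,0,0,0,0.6],[-0.002,0.002,0.102,0,0,0,0.6]]
[[0,0,0.065,0,0,0,0.6],[0,0,0.065,0,0,0,0.6],[0,0,0.065,0,0,0,0.6],[0,0,0.065,0,0,0,0.6]]
```

Call:
drive_tool([
  [0,0,0.1,0,0,0,0.6],
  [0,0,0.1,0,0,0,0.6],
  [0,0,0.1,0,0,0,0.6],
  [0,0,0.1,0,0,0,0.6],
  [0,0,0.1,0,0,0,0.6],
])

```text
t: 39.17
eef_pos: [0.4659, -0.3372, 0.1686]
tool_rot: [[-0.0, 1.0, -0.001], [1.0, 0.0, 0.001], [0.001, -0.001, -1.0]]
ft_force: [-0.4, 0.1, -0.9]
finger_gap: 0.0647
grip_force: 15.0
```

Call:
drive_tool([
  [0,0,0.07,0,0,0,0.6],
  [0,0,0.07,0,0,0,0.6],
  [0,0,0.07,0,0,0,0.6],
  [0,0,0.06,0,0,0,0.6],
  [0,0,0,0,0,0,0.6],
])

```text
t: 39.8
eef_pos: [0.4657, -0.3371, 0.1419]
tool_rot: [[-0.0, 1.0, -0.001], [1.0, 0.0, 0.001], [0.001, -0.001, -1.0]]
ft_force: [-0.5, 0.1, -0.6]
finger_gap: 0.0652
grip_force: 15.0
```

Call:
drive_tool([
  [0,0,0.015,0,0,0,0.6],
  [0,0,0.015,0,0,0,0.6],
  [0,0,0,0,0,0,0.6],
])

```text
t: 40.17
eef_pos: [0.466, -0.3373, 0.1394]
tool_rot: [[-0.0, 1.0, -0.001], [1.0, 0.0, 0.0], [0.0, -0.001, -1.0]]
ft_force: [-0.2, 0.8, -0.7]
finger_gap: 0.0649
grip_force: 15.0
```

Call:
drive_tool([
  [0,0,0.015,0,0,0,0.6],
  [0,0,0.005,0,0,0,0.6],
  [0,0,0,0,0,0,0.6],
])

```text
t: 40.55
eef_pos: [0.4665, -0.3376, 0.1379]
tool_rot: [[-0.0, 1.0, 0.0], [1.0, 0.0, -0.0], [-0.0, 0.0, -1.0]]
ft_force: [0.4, -0.0, 4.3]
finger_gap: 0.0648
grip_force: 15.0
```

Call:
drive_tool([
  [0,0,0,0,0,0,1],
  [0,0,0,0,0,0,1],
  [0,0,0,0,0,0,1],
  [0,0,-0.1,0,0,0,1],
  [0,0,-0.3,0,0,0,1],
])

```text
t: 41.18
eef_pos: [0.4651, -0.3367, 0.1772]
tool_rot: [[-0.0, 1.0, -0.003], [1.0, 0.0, 0.002], [0.002, -0.003, -1.0]]
ft_force: [-0.1, -0.4, 0.4]
finger_gap: 0.0885
grip_force: 0.0
```

Call:
drive_tool([
  [0,0,-0.4,0,0,0,1],
  [0,0,0,0,0,0,1],
])

```text
t: 41.42
eef_pos: [0.4675, -0.3388, 0.2209]
tool_rot: [[0.0, 1.0, 0.005], [1.0, 0.0, -0.003], [-0.003, 0.005, -1.0]]
ft_force: [0.8, -0.0, 0.1]
finger_gap: 0.088
grip_force: 0.0
```

```bash
cat > hc.py <<'E'
from h import *; import sys
w,s=snap('wrist','w_'+sys.argv[1]); print(s['t'],s['eef_pos'])
g=cv2.resize(cv2.cvtColor(w,cv2.COLOR_RGB2GRAY),None,fx=3,fy=3,interpolation=2)
c=cv2.HoughCircles(cv2.GaussianBlur(g,(7,7),0),cv2.HOUGH_GRADIENT,1.5,100,param1=100,param2=40,minRadius=80,maxRadius=200)
z=float(sys.argv[2])
for u,v,r in c[0][:3]:
    print((u/3,v/3,r/3),z,ray('wrist',u/3,v/3,z,s)[:2],'r',np.linalg.norm(ray('wrist',u/3,v/3,z,s)-ray('wrist',(u+r)/3,v/3,z,s)))
E
python3 hc.py 14 .162; python3 go.py .646 -.097 .047 7
```

```text
41.425 [ 0.46754084 -0.33880537  0.22086691]
(np.float32(257.75), np.float32(209.75), np.float32(43.316666)) 0.162 [ 0.46687394 -0.338788  ] r 0.027445686759598277
(np.float32(255.25), np.float32(164.75), np.float32(38.716667)) 0.162 [ 0.46538712 -0.30987207] r 0.023634346240704124
[ 0.466698   -0.33786135  0.21899737]
[[0.344,0.256,0,0,0,0,1],[0.344,0.257,0.001,0,0,0,1],[0.344,0.256,0,0.001,0,0,1],[0.344,0.256,0,0,0,0,1],[0.344,0.256,-0.001,0,0,0,1]]
[[0.344,0.257,0,0,0,0,1],[0.344,0.256,0,0,0.001,0,1],[0,0,0.43,0,0,0,1],[-0.001,-0.001,0.43,0,0,0,1],[0,0,0.43,0,0,0,1]]
[[0,0,0.43,0,0,0,1]]
```

p is home (contact at .1379, expected .1378). Now the emptied cup.

Call:
drive_tool([
  [0.344,0.256,0,0,0,0,1],
  [0.344,0.256,0,0,0,0,1],
  [0.344,0.256,0,0,0,0,1],
  [0.344,0.256,0,0,0,0,1],
  [0.344,0.256,0,0,0,0,1],
])

```text
t: 42.1
eef_pos: [0.594, -0.1638, 0.2162]
tool_rot: [[-0.0, 1.0, -0.003], [1.0, 0.0, 0.001], [0.001, -0.003, -1.0]]
ft_force: [1.1, -0.8, 0.5]
finger_gap: 0.0879
grip_force: 0.0
```

Call:
drive_tool([
  [0.344,0.256,0,0,0,0,1],
  [0.344,0.256,0.2,0,0,0,1],
  [0,0,0.15,0,0,0,1],
  [0,0,0,0,0,0,1],
  [0,0,0,0,0,0,1],
])

```text
t: 42.72
eef_pos: [0.6444, -0.0984, 0.1827]
tool_rot: [[0.002, 1.0, -0.001], [1.0, -0.002, -0.0], [-0.0, -0.001, -1.0]]
ft_force: [0.9, -0.6, 0.4]
finger_gap: 0.0883
grip_force: 0.0
```

```bash
python3 hc.py 15 .072; python3 -c "
from h import *
plan([((.646,-.097,.047),down(0),7)],1)"
```

```text
42.725 [ 0.6444256  -0.09840882  0.18269202]
(np.float32(262.25), np.float32(190.25), np.float32(37.316666)) 0.072 [ 0.64682892 -0.09943665] r 0.029143908324194497
(np.float32(256.75), np.float32(142.75), np.float32(39.466667)) 0.072 [ 0.64269319 -0.06244473] r 0.02966933311201095
[[0.002,0.002,0.194,0,0,0,1],[0.002,0.002,0.195,0,0,0,1],[0.002,0.002,0.194,0,0,-0.001,1],[0.002,0.001,0.194,0,0,0,1],[0.002,0.002,0.195,0,0,0,1]]
[[0.001,0.002,0.194,0,0,0,1],[0.002,0.002,0.195,0,0,0,1]]
```

Call:
drive_tool([
  [-0.01,0.01,0.25,0,0,0,1],
  [0,0.01,0.25,0,0,0,1],
  [0,0,0.25,0,0,0,1],
  [0,0,0.2,0,0,0,1],
  [0,0,0.2,0,0,0,1],
])

```text
t: 43.4
eef_pos: [0.6473, -0.0979, 0.067]
tool_rot: [[0.0, 1.0, 0.0], [1.0, -0.0, 0.0], [0.0, 0.0, -1.0]]
ft_force: [0.7, -0.3, 0.5]
finger_gap: 0.0884
grip_force: 0.0
```

Call:
drive_tool([
  [0,0,0.13,0,0,0,1],
  [0,0,0.07,0,0,0,1],
  [0,0,0,0,0,0,1],
])

```text
t: 43.78
eef_pos: [0.6469, -0.0974, 0.0472]
tool_rot: [[-0.0, 1.0, -0.001], [1.0, 0.0, 0.0], [0.0, -0.001, -1.0]]
ft_force: [0.3, -1.0, -0.1]
finger_gap: 0.088
grip_force: 0.0
```

Call:
drive_tool([
  [0,0,0,0,0,0,0.6],
  [0,0,0,0,0,0,0.6],
  [0,0,0,0,0,0,0.6],
  [0,0,0,0,0,0,0.6],
  [0,0,0,0,0,0,0.6],
])

```text
t: 44.4
eef_pos: [0.6473, -0.0974, 0.0478]
tool_rot: [[-0.0, 1.0, 0.0], [1.0, 0.0, 0.0], [0.0, 0.0, -1.0]]
ft_force: [-1.2, 0.4, 4.2]
finger_gap: 0.0643
grip_force: 14.8
```

```bash
python3 pl.py .25 7
```

```text
[ 0.64734939 -0.09744664  0.04783431] [-1.20699542  0.39507944  4.1984433 ] 0.06429978073087876
[[0,0,-0.404,0,0,0,0.6],[0,0,-0.405,0,0,0,0.6],[0.001,0,-0.404,0,0,0,0.6],[0,0,-0.404,0,0,0,0.6],[0,0,-0.405,0,0,0,0.6]]
[[-0.342,-0.258,0,0,0,0,0.6],[-0.342,-0.259,0,0,0,0,0.6],[-0.342,-0.258,0,0,0,0,0.6],[-0.343,-0.259,0,0,0,0,0.6],[-0.342,-0.258,-0.001,0,0,0,0.6]]
[[-0.342,-0.259,0,0,0,0,0.6],[-0.342,-0.258,0,0,0,0,0.6]]
```

Call:
drive_tool([
  [0,0,-0.404,0,0,0,0.6],
  [0,0,-0.404,0,0,0,0.6],
  [0,0,-0.404,0,0,0,0.6],
  [0,0,-0.404,0,0,0,0.6],
  [0,0,-0.404,0,0,0,0.6],
])

```text
t: 45.02
eef_pos: [0.6467, -0.0974, 0.2503]
tool_rot: [[-0.0, 1.0, -0.001], [1.0, 0.0, 0.001], [0.001, -0.001, -1.0]]
ft_force: [0.4, 0.9, -1.3]
finger_gap: 0.0646
grip_force: 14.8
```

Call:
drive_tool([
  [-0.342,-0.258,0,0,0,0,0.6],
  [-0.342,-0.258,0,0,0,0,0.6],
  [-0.342,-0.258,0,0,0,0,0.6],
  [-0.342,-0.258,0,0,0,0,0.6],
  [-0.342,-0.258,0,0,0,0,0.6],
])

```text
t: 45.65
eef_pos: [0.517, -0.2694, 0.2491]
tool_rot: [[-0.0, 1.0, -0.001], [1.0, 0.0, 0.001], [0.001, -0.001, -1.0]]
ft_force: [0.0, 0.2, -0.2]
finger_gap: 0.0645
grip_force: 14.8
```

Call:
drive_tool([
  [-0.342,-0.258,0,0,0,0,0.6],
  [-0.342,-0.258,0,0,0,0,0.6],
  [0,0,0,0,0,0,0.6],
  [0,0,0,0,0,0,0.6],
])

```text
t: 46.15
eef_pos: [0.4671, -0.3361, 0.2491]
tool_rot: [[-0.001, 1.0, -0.001], [1.0, 0.001, 0.001], [0.001, -0.001, -1.0]]
ft_force: [-0.2, 0.4, -0.6]
finger_gap: 0.0649
grip_force: 14.8
```

```bash
python3 lo.py .168
```

```text
[ 0.46706579 -0.33614777  0.24913698] [-0.19148839  0.39253962 -0.58948712]
[[-0.002,-0.001,0.102,0,0,0,0.6],[-0.002,-0.001,0.103,0,0,0,0.6],[-0.002,-0.001,0.102,0,0,0,0.6],[-0.001,-0.001,0.102,0,-0.001,0,0.6],[-0.002,-0.001,0.102,0,0,0.001,0.6]]
[[0,0,0.065,0,0,0,0.6],[0,0,0.065,0,0,0,0.6],[0,0,0.065,0,0,0,0.6],[0,0,0.065,0,0,0,0.6]]
```

Call:
drive_tool([
  [0,0,0.1,0,0,0,0.6],
  [-0.01,0,0.1,0,0,0,0.6],
  [0,0,0.1,0,0,0,0.6],
  [0,0,0.1,0,0,0,0.6],
  [0,0,0.1,0,0,0,0.6],
])

```text
t: 46.78
eef_pos: [0.4666, -0.3378, 0.1986]
tool_rot: [[-0.0, 1.0, -0.001], [1.0, 0.0, 0.001], [0.001, -0.001, -1.0]]
ft_force: [0.3, -0.5, -0.8]
finger_gap: 0.0641
grip_force: 14.8
```

Call:
drive_tool([
  [0,0,0.07,0,0,0,0.6],
  [0,0,0.07,0,0,0,0.6],
  [0,0,0.07,0,0,0,0.6],
  [0,0,0.06,0,0,0,0.6],
  [0,0,0,0,0,0,0.6],
])

```text
t: 47.4
eef_pos: [0.4663, -0.3377, 0.1719]
tool_rot: [[-0.0, 1.0, -0.001], [1.0, 0.0, 0.001], [0.001, -0.001, -1.0]]
ft_force: [-0.2, -0.7, -0.6]
finger_gap: 0.0647
grip_force: 14.8
```

Call:
drive_tool([
  [0,0,0.015,0,0,0,0.6],
  [0,0,0.015,0,0,0,0.6],
  [0,0,0,0,0,0,0.6],
])

```text
t: 47.78
eef_pos: [0.4666, -0.3379, 0.1694]
tool_rot: [[-0.0, 1.0, -0.001], [1.0, 0.0, 0.0], [0.0, -0.001, -1.0]]
ft_force: [0.1, -0.3, -0.7]
finger_gap: 0.0641
grip_force: 14.8
```

Call:
drive_tool([
  [0,0,0.012,0,0,0,0.6],
  [0,0,0,0,0,0,0.6],
  [0,0,0,0,0,0,0.6],
])

```text
t: 48.15
eef_pos: [0.4666, -0.3379, 0.1682]
tool_rot: [[-0.0, 1.0, -0.001], [1.0, 0.0, 0.0], [0.0, -0.001, -1.0]]
ft_force: [0.2, -0.3, -1.1]
finger_gap: 0.0646
grip_force: 14.8
```

Call:
drive_tool([
  [0,0,0.01,0,0,0,0.6],
  [0,0,0,0,0,0,0.6],
])

```text
t: 48.4
eef_pos: [0.467, -0.3382, 0.1677]
tool_rot: [[-0.0, 1.0, 0.0], [1.0, 0.0, -0.0], [-0.0, 0.0, -1.0]]
ft_force: [0.2, 0.8, 3.5]
finger_gap: 0.0644
grip_force: 14.8
```

Call:
drive_tool([
  [0,0,0,0,0,0,1],
  [0,0,0,0,0,0,1],
  [0,0,0,0,0,0,1],
  [0,0,-0.1,0,0,0,1],
  [0,0,-0.3,0,0,0,1],
])

```text
t: 49.02
eef_pos: [0.4658, -0.3374, 0.207]
tool_rot: [[-0.0, 1.0, -0.003], [1.0, 0.0, 0.002], [0.002, -0.003, -1.0]]
ft_force: [1.0, -0.1, -0.1]
finger_gap: 0.0883
grip_force: 0.0
```

Call:
drive_tool([
  [0,0,-0.4,0,0,0,1],
  [0,0,-0.4,0,0,0,1],
  [0.4,0,0,0,0,0,1],
  [0.4,0,0,0,0,0,1],
  [0,0,0,0,0,0,1],
])

```text
t: 49.65
eef_pos: [0.4673, -0.2549, 0.2877]
tool_rot: [[-0.005, 1.0, 0.0], [1.0, 0.005, 0.002], [0.002, 0.0, -1.0]]
ft_force: [1.6, -0.6, -0.4]
finger_gap: 0.0883
grip_force: 0.0
```

Run:
```python
from h import *
b,s=snap('scene','scene16');c,_=snap('side','side16');print(s['t'],s['eef_pos'])
A=cv2.resize(b[130:240,60:350],(800,303),interpolation=2)
B=cv2.resize(c[190:350,280:375],(176,297),interpolation=2); C=cv2.resize(c[100:240,140:440],(624,297),interpolation=2)
cv2.imwrite('pics/f16.png',np.vstack([A,np.hstack([B,C])])[:,:,::-1])
# expected silhouette rows of stack axis in side view: rim tops for 5 cups
for z in (.072,.102,.132,.162,.192): 
    u,v=proj('side',(.4665,-.337,z)); print(z,(u-280)*176/95,303+(v-190)*297/160)
```

```text
49.65 [ 0.46728755 -0.25491978  0.28774736]
0.072 79.7088167091235 490.6698516369604
0.102 82.29263798519793 468.9436233779001
0.132 84.9760062592912 446.3803477497018
0.162 87.76478740629184 422.93070116410195
0.192 90.6653174023497 398.5414071559859
```

View pics/f16.png

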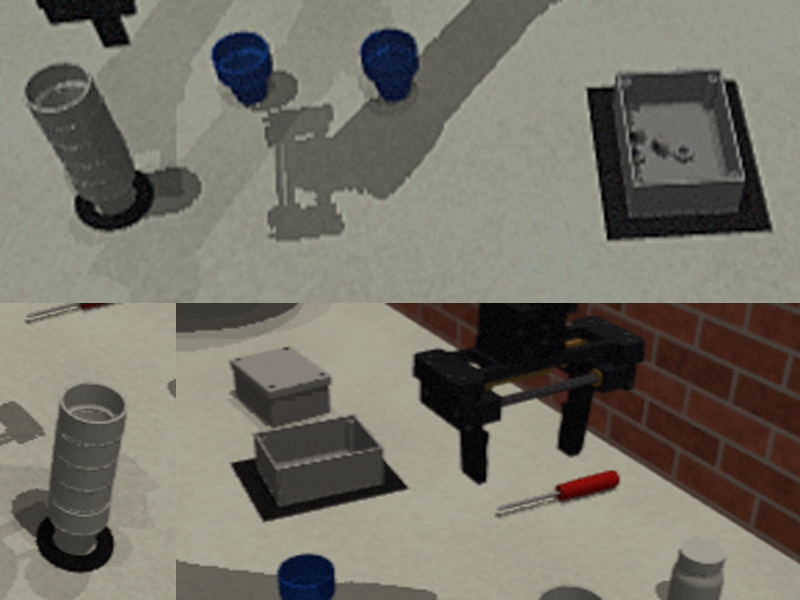

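The final view shows the five-cup stack upright in the ring, with its top rim at (92,403) against an expected (91,399), and the box on the mat. Since the box may have been knocked, I'll check its margins numerically.

Run:
```python
from h import *
np.set_printoptions(precision=4,suppress=True)
k=290/800; f=lambda q,z:np.array([ray('scene',60+u*k,130+v*k,z)[:2] for u,v in q])
m=f([(588,88),(737,82),(771,231),(608,239)],0)
t=f([(617,73),(720,70),(744,184),(628,188)],.06); b=f([(627,217),(740,211)],0)
c=m.mean(0); th=np.arctan2(*((m[3]-m[0])+(m[2]-m[1]))[::-1]); R=np.array([[np.cos(th),-np.sin(th)],[np.sin(th),np.cos(th)]])
print('mat',c,np.degrees(th)); print('top in mat',(t-c)@R); print('bottom near in mat',(b-c)@R)
```

```text
mat [0.5041 0.2862] -5.829513407767687
top in mat [[-0.0763 -0.0627]
 [-0.0742  0.0546]
 [ 0.087   0.0531]
 [ 0.0851 -0.0692]]
bottom near in mat [[ 0.0805 -0.0649]
 [ 0.0797  0.0598]]
```

The box lies within ±83 × ±66 mm of the mat centre, against limits of ±110 × ±90, so it is wholly on the mat. Handing in.

```bash
python3 -c "
from rig import bot
print(bot.job_done())"
```

```text
the job is handed in; nothing more can be done
None
```

The job is handed in at about 50 s of the 210 s: all five nuts are in the box, the box stands wholly on the mat with about 24 mm or more to spare, and all five white cups are nested upright in the ring. I pressed each of the four added cups down to its expected height, and I didn't touch the screwdriver, jar, closed box or blue cups.

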